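# Blow off brick samples in the air rack

### The arm

A 6-joint arm with a two-finger parallel gripper is mounted at the origin on the work surface. World frame = base frame: x ahead of the robot, y to its left, z up, the work surface at z = 0. Lengths are in m, angles in rad, forces in N, time in s.
With the tool pointing down it reaches from about 0.225 to 0.875 m from the base axis. Payload 3.4 kg.
Tool frame: the origin (TCP) lies at the very end of the fingers, on their centre line; the grasp point (between the pads) lies 19 mm behind it (grip_depth is the distance from the TCP to the grasp point, in m); x points along the fingers, z is the direction in which the jaws open and shut, and the axes are right-handed (so a half turn about x gives the same grasp; the last joint's range is limited). The gripper opens to 85 mm and grips with 20 to 120 N. Pads are 22 mm wide; open, the fingers measure 114 mm over their backs; the gripper's body (76 mm by 85 mm) begins 54 mm behind the grasp point. The pads swing forward as they close: fully open they stand 13 mm farther back than shut.
Start: joints at [-1.305, 0.276, 1.505, -0, 1.361, -0.121], TCP at [0.217, -0.533, 0.231] pointing down, gripper open.
Joint ranges: [-2.89, 2.89], [-0.75, 2.08], [0.22, 2.7], [-1.18, 4.32], [0.11, 2.71], [-2.7, 2.7]. Speed limits (rad/s): [2.57, 2.57, 3.14, 3.14, 3.14, 3.14].

### API

Orientations are given as a unit quaternion [w, x, y, z].
In Python, from rig import get_state, get_image, sign_off, grip_depth gives the robot as it stands. The module is installed in compiled form; this text tells all that it offers.
- The arm moves only by the tool arm_command, never from a script. Its argument "series" is a list of rows, each an object with "dp": the shift along the tool's x, y, z scaled (see below), a list of three; "angular": the turn, a rotation vector about the tool's x, y, z scaled (see below), a list of three; "gripper": the finger opening in mm, from 0 to 85.4. A call has exactly 8 rows; each row shifts and turns the pose as measured when the row begins, along the tool's axes as they then stand; what a row does not reach is not made up. The controller multiplies each number of a shift by 0.12 m and each number of a turn by 90 degrees. A row lasts 1/8 s, in which the tool goes at most 62.5 mm and 10.7 degrees, less where a joint would pass 70% of its speed; a pose out of reach is approached as far as the arm can. A call with a number of a shift or a turn outside -1 to 1 is refused whole. A call with a gripper value outside its range is refused whole. The fingers move at their own pace and stop on an object; "grip_force" is the grip in N (left out, the last holds). Time passes only in rows, so rows that do not move let the fingers close, or fill a call up. It gives the time, the measured TCP pose, the force and the opening at its end, in the units of the state.
- get_state(): the state, without advancing time (a new reading comes with each control period).
- get_image(name): name is "scene" or "side" or "wrist"; returns a dict with "image" (480x640x3 uint8, blue, green, red), "depth" (480x640 float32, m along the optical axis (not along the pixel's ray), 0 where there is no reading), "mtx" (3x3 intrinsics, pixels), "view" (4x4, takes a point from world to camera coordinates); the wrist camera has in their place "mount" (4x4, takes a point from camera to tool coordinates, whose origin is the TCP and whose axes are the tool frame's). Camera axes: x right, y up, looking along -z (the intrinsics and any distortion apply to the point x, -y, -z); pixel columns grow to the right and rows downward; lengths in m; the calibration is good to about 2 mm. A picture is of the moment at which its call begins: read the wrist's pose just before it.
- sign_off(): hands the job in, once; it reports no verdict.
The state is a dict: "clock": time; "qpos": joint angles; "qd": joint speeds; "effort": joint torques, N m; "position": TCP position; "ee_rot": TCP orientation; "contact_force": force on the tool from outside, world axes, zero at the start; "moment": the same for the moment, N m; "width": finger opening in m.
Only numpy, scipy, OpenCV 4.12 (cv2) and the standard library are available. Lean on these libraries where they do the work, as an engineer would, in place of code of your own. Each camera call takes 0.05 s, during which the arm holds its last target. There are 200 camera calls.

### The job

First shut the air valve on the blow-off rack, which someone left partly open, then move the finished blue glazed sample from the rack to the middle of the small wooden board, laid flat. Lay every terracotta brick sample flat and fully home in a nest of its own on the rack, and then swing the red hold-down bail over them until it rests in its catches. Only then open the air valve to 60 degrees, its lever over the green mark, and leave everything else on the bench where it is.

Things in the scene. Friction and masses are not known exactly. Their poses are not given: they have to be found in the camera images.
- sample0: terracotta-coloured fired brick sample, a plain block 62 (its x) x 46 (its y) x 20 mm (its z), 0.11 kg, lying flat on the work surface; origin at the middle of the block. Three or four such samples are present; absent ones read None from the start
- sample1: terracotta-coloured fired brick sample, a plain block 62 (its x) x 46 (its y) x 20 mm (its z), 0.11 kg, lying flat on the work surface; origin at the middle of the block. Three or four such samples are present; absent ones read None from the start
- sample2: terracotta-coloured fired brick sample, a plain block 62 (its x) x 46 (its y) x 20 mm (its z), 0.11 kg, lying flat on the work surface; origin at the middle of the block. Three or four such samples are present; absent ones read None from the start
- sample3: terracotta-coloured fired brick sample, a plain block 62 (its x) x 46 (its y) x 20 mm (its z), 0.11 kg, lying flat on the work surface; origin at the middle of the block. Three or four such samples are present; absent ones read None from the start
- rack: aluminium air rack fixed to the bench: deck 72 (x) x 300 (y) x 30 mm high with four nests in a row along y; along its back an air pipe, radius 11 mm, axis at x = 85, 30 mm high; a brass valve at the -y end; steel cheeks at y = -172 and +172 with hinge lugs and catches up to 65 mm high. Origin on the bench under the deck's centre; x points away from the robot at yaw 0, z up
- nest0 (a point): centre of the floor of nest 1 of 4, counted from the valve end, 30 mm above the bench. It takes one flat sample, 62 mm side along rack y, 46 mm side along rack x, 2 mm play all round. Walls 10 mm high: full ribs, 6 mm thick, between nests; at front and back only corner stops, 6 mm thick, leaving the middle 46 mm of the long sides open for fingers. Nest pitch 72 mm
- nest1 (a point): centre of the floor of nest 2 of 4, counted from the valve end, 30 mm above the bench. It takes one flat sample, 62 mm side along rack y, 46 mm side along rack x, 2 mm play all round. Walls 10 mm high: full ribs, 6 mm thick, between nests; at front and back only corner stops, 6 mm thick, leaving the middle 46 mm of the long sides open for fingers. Nest pitch 72 mm
- nest2 (a point): centre of the floor of nest 3 of 4, counted from the valve end, 30 mm above the bench. It takes one flat sample, 62 mm side along rack y, 46 mm side along rack x, 2 mm play all round. Walls 10 mm high: full ribs, 6 mm thick, between nests; at front and back only corner stops, 6 mm thick, leaving the middle 46 mm of the long sides open for fingers. Nest pitch 72 mm
- nest3 (a point): centre of the floor of nest 4 of 4, counted from the valve end, 30 mm above the bench. It takes one flat sample, 62 mm side along rack y, 46 mm side along rack x, 2 mm play all round. Walls 10 mm high: full ribs, 6 mm thick, between nests; at front and back only corner stops, 6 mm thick, leaving the middle 46 mm of the long sides open for fingers. Nest pitch 72 mm
- bail (a joint): angle (rad) of the red wire hold-down bail: 0 = closed, level, crossbar resting in the two catches, 3 mm above the tops of seated samples; grows as it swings up and back; end stop at 1.95, leaning back. The hinge is stiff (0.35 N m, about 3 N at the tab): it stays wherever it is left and does not fall or snap
- bail_hinge (a point): middle of the bail's hinge axis, which lies along rack y, at x = 65 mm, y = 0, 57 mm high in the rack frame. The arms are 75 mm long at y = -163 and +163 mm; the crossbar is a wire 8 mm thick
- bail_grip (a point): grip point on the black tab at the middle of the crossbar, 122 mm from the hinge axis. The tab is 14 mm wide (rack y), 10 mm thick, and stands out radially, 75 to 137 mm from the axis. Open, it points up; closed, to rack -x, its point then 57 mm high, 57 mm before the row's middle line, clear of the deck. At angle a: rack x = 65 - 122 cos(a), height 57 + 122 sin(a) mm
- valve (a joint): opening angle (rad) of the ball valve: 0 = shut, lever pointing to rack -x over the red mark; grows counter-clockwise seen from above to 1.571 (lever to rack -y, along the pipe). Green mark at 60 degrees (1.047), thin black marks at 15, 30, 45, 75, 90. Stops at both ends; stiff (0.12 N m), stays where it is left
- valve_axis (a point): point on the valve lever's upright turning axis, at rack x = 85 mm, y = -245 mm, at the lever's height, 78 mm; the white dial under it is 50 mm in radius, its top 54 mm high
- valve_grip (a point): middle of the yellow grip of the lever, 78 mm out from the axis and 78 mm high; the grip is 56 mm long (radially), 14 mm wide, 14 mm high (top at 85 mm), with free space below it
- glazed: blue glazed brick sample of the same size, 62 (x) x 46 (y) x 20 mm, 0.11 kg, lying in a nest of the rack at the start; origin at the middle of the block
- board: small wooden board fixed on the bench to the robot's right, 150 (x) x 130 (y) x 15 mm thick; origin at the centre of its underside
- board_mid (a point): middle of the wooden board's top face, 15 mm above the bench; axes as the board's
- rib: flat wooden potter's rib, 85 x 40 x 8 mm, lying among the samples; not to be moved
- stamp: steel hand stamp standing upright, 36 mm foot, 106 mm tall; not to be moved
- brush: brush lying on the bench; not to be moved
- slipcup: white cup, 80 mm wide, 85 mm tall; not to be moved
- offcut: grey strip, 110 x 14 x 10 mm; not to be moved
Things that resemble listed ones, but are neither listed nor needed, are in the scene too. There is more than one size of the board; the job needs the smaller.

How it is judged:
On the way, in this order (a step that is already met when the one before it is completed fails the run):
1. the air valve is shut (within 5 degrees) (value of joint valve below 0.09 rad), for 0.2 s.
2. with the valve shut, every terracotta sample present lies seated in a nest and the glazed one lies on the board (((horizontal distance between sample0 and nest0 below 0.008 m and z of sample0 in the frame of nest0 between 0.006 and 0.014 m) or (horizontal distance between sample0 and nest1 below 0.008 m and z of sample0 in the frame of nest1 between 0.006 and 0.014 m) or (horizontal distance between sample0 and nest2 below 0.008 m and z of sample0 in the frame of nest2 between 0.006 and 0.014 m) or (horizontal distance between sample0 and nest3 below 0.008 m and z of sample0 in the frame of nest3 between 0.006 and 0.014 m)) and angle between the z axis of each of sample0, sample1, sample2, sample3, glazed and the z axis of rack, either way round below 0.1 rad and linear speed of each of sample0, sample1, sample2, sample3, glazed below 0.02 m/s and ((horizontal distance between sample1 and nest0 below 0.008 m and z of sample1 in the frame of nest0 between 0.006 and 0.014 m) or (horizontal distance between sample1 and nest1 below 0.008 m and z of sample1 in the frame of nest1 between 0.006 and 0.014 m) or (horizontal distance between sample1 and nest2 below 0.008 m and z of sample1 in the frame of nest2 between 0.006 and 0.014 m) or (horizontal distance between sample1 and nest3 below 0.008 m and z of sample1 in the frame of nest3 between 0.006 and 0.014 m)) and ((horizontal distance between sample2 and nest0 below 0.008 m and z of sample2 in the frame of nest0 between 0.006 and 0.014 m) or (horizontal distance between sample2 and nest1 below 0.008 m and z of sample2 in the frame of nest1 between 0.006 and 0.014 m) or (horizontal distance between sample2 and nest2 below 0.008 m and z of sample2 in the frame of nest2 between 0.006 and 0.014 m) or (horizontal distance between sample2 and nest3 below 0.008 m and z of sample2 in the frame of nest3 between 0.006 and 0.014 m)) and ((horizontal distance between sample3 and nest0 below 0.008 m and z of sample3 in the frame of nest0 between 0.006 and 0.014 m) or (horizontal distance between sample3 and nest1 below 0.008 m and z of sample3 in the frame of nest1 between 0.006 and 0.014 m) or (horizontal distance between sample3 and nest2 below 0.008 m and z of sample3 in the frame of nest2 between 0.006 and 0.014 m) or (horizontal distance between sample3 and nest3 below 0.008 m and z of sample3 in the frame of nest3 between 0.006 and 0.014 m)) and x of glazed in the frame of board_mid between -0.045 and 0.045 m and y of glazed in the frame of board_mid between -0.04 and 0.04 m and z of glazed in the frame of board_mid between 0.006 and 0.014 m and value of joint valve below 0.09 rad), for 0.2 s.
3. with the valve still shut and the samples seated, the bail is down in its catches (all of step 2 and value of joint bail below 0.06 rad), for 0.2 s.
At the end, for the whole second after the job is handed in: blue sample flat on the board (centre within 45 mm along x, 40 mm along y of its middle), every terracotta sample present flat in a nest (centre within 8 mm of the nest's, height within 4 mm), all still; bail closed within 0.06 rad; valve at 60 degrees, 6 either way (((horizontal distance between sample0 and nest0 below 0.008 m and z of sample0 in the frame of nest0 between 0.006 and 0.014 m) or (horizontal distance between sample0 and nest1 below 0.008 m and z of sample0 in the frame of nest1 between 0.006 and 0.014 m) or (horizontal distance between sample0 and nest2 below 0.008 m and z of sample0 in the frame of nest2 between 0.006 and 0.014 m) or (horizontal distance between sample0 and nest3 below 0.008 m and z of sample0 in the frame of nest3 between 0.006 and 0.014 m)) and angle between the z axis of each of sample0, sample1, sample2, sample3, glazed and the z axis of rack, either way round below 0.1 rad and linear speed of each of sample0, sample1, sample2, sample3, glazed below 0.02 m/s and ((horizontal distance between sample1 and nest0 below 0.008 m and z of sample1 in the frame of nest0 between 0.006 and 0.014 m) or (horizontal distance between sample1 and nest1 below 0.008 m and z of sample1 in the frame of nest1 between 0.006 and 0.014 m) or (horizontal distance between sample1 and nest2 below 0.008 m and z of sample1 in the frame of nest2 between 0.006 and 0.014 m) or (horizontal distance between sample1 and nest3 below 0.008 m and z of sample1 in the frame of nest3 between 0.006 and 0.014 m)) and ((horizontal distance between sample2 and nest0 below 0.008 m and z of sample2 in the frame of nest0 between 0.006 and 0.014 m) or (horizontal distance between sample2 and nest1 below 0.008 m and z of sample2 in the frame of nest1 between 0.006 and 0.014 m) or (horizontal distance between sample2 and nest2 below 0.008 m and z of sample2 in the frame of nest2 between 0.006 and 0.014 m) or (horizontal distance between sample2 and nest3 below 0.008 m and z of sample2 in the frame of nest3 between 0.006 and 0.014 m)) and ((horizontal distance between sample3 and nest0 below 0.008 m and z of sample3 in the frame of nest0 between 0.006 and 0.014 m) or (horizontal distance between sample3 and nest1 below 0.008 m and z of sample3 in the frame of nest1 between 0.006 and 0.014 m) or (horizontal distance between sample3 and nest2 below 0.008 m and z of sample3 in the frame of nest2 between 0.006 and 0.014 m) or (horizontal distance between sample3 and nest3 below 0.008 m and z of sample3 in the frame of nest3 between 0.006 and 0.014 m)) and x of glazed in the frame of board_mid between -0.045 and 0.045 m and y of glazed in the frame of board_mid between -0.04 and 0.04 m and z of glazed in the frame of board_mid between 0.006 and 0.014 m and value of joint bail below 0.06 rad and value of joint valve between 0.942 and 1.152 rad); the robot touches nothing.
It fails at once if a bystander is moved more than 50 mm (distance of any of rib, stamp, brush, slipcup, offcut from where it was at the start of the episode above 0.05 m).
Of sample0, sample1, sample2, sample3 only 3 to 4 are there at a start; the rules pass over those that are not, and their reading is None.
At some moment in a run one of sample0, sample1, sample2, sample3 may be knocked a few centimetres aside while the robot is not near it.
Once in a run the grip may slacken for a moment while it holds something.
It also fails if it takes over 200 s, if anything falls off the work surface, if the arm or the gripper's body presses on something with over 40 N, if the wrist force passes 120 N, or if a joint passes its speed limit or range.

## Working session

There is one attempt and no reset: what is moved stays moved. The work goes in short steps, Python scripts to look and compute and a tool call to move; the robot and the scene stay as the last step left them, time stands still between calls to the robot, and variables do not carry over. Pictures are saved under pics/ and viewed, about 12 in all and at most 16, crops included, and the job is handed in when it is done.

Besides the shell and the picture viewer there is one more tool, called after "Call:" as name([rows], argument=value, ...), one row to a line, values as JSON. arm_command: Moves the arm, as the interface text tells. Its arguments: {"type":"object","properties":{"series":{"type":"array","items":{"type":"object","properties":{"dp":{"type":"array","items":{"type":"number"}},"angular":{"type":"array","items":{"type":"number"}},"gripper":{"type":"number"}}}},"grip_force":{"type":"number"}},"required":["series"]}

```bash
mkdir -p pics
cat > h.py <<'E'
import numpy as np, cv2
from rig import get_state, get_image, sign_off, grip_depth
from scipy.spatial.transform import Rotation as R
def T():
    s=get_state(); M=np.eye(4); w,x,y,z=s['ee_rot']; M[:3,:3]=R.from_quat([x,y,z,w]).as_matrix(); M[:3,3]=s['position']; return M
def grab(name,save=None):
    t=T(); im=get_image(name)
    im['c2w']=t@im['mount'] if name=='wrist' else np.linalg.inv(im['view'])
    if save: cv2.imwrite('pics/'+save,im['image'])
    return im
def ray(im,uv):
    K=im['mtx']; uv=np.atleast_2d(uv).astype(float)
    d=np.c_[(uv[:,0]-K[0,2])/K[0,0],-(uv[:,1]-K[1,2])/K[1,1],-np.ones(len(uv))]
    return im['c2w'][:3,3],d@im['c2w'][:3,:3].T
def onz(im,uv,z):
    o,d=ray(im,uv); return o+d*((z-o[2])/d[:,2])[:,None]
def cloud(im):
    v,u=np.mgrid[0:480,0:640]; uv=np.c_[u.ravel(),v.ravel()]
    o,d=ray(im,uv); return (o+d*im['depth'].ravel()[:,None]).reshape(480,640,3)
def proj(im,p):
    q=np.linalg.inv(im['c2w'])@np.r_[p,1]; K=im['mtx']
    return np.array([K[0,0]*q[0]/-q[2]+K[0,2],K[1,1]*-q[1]/-q[2]+K[1,2]])
E
python3 - <<'E'
from h import *
s=get_state(); print({k:np.round(v,3) for k,v in s.items()},grip_depth)
for n in ('scene','side'):
    im=grab(n,n+'0.png'); print(n,im.keys(),im['mtx'].round(1).tolist(),im['c2w'].round(3).tolist(),(im['depth']>0).mean())
im=grab('wrist','wrist0.png');print(im['mount'].round(3).tolist(),im['mtx'].round(1).tolist(), {k:v for k,v in im.items() if k not in('image','depth','mtx','mount','c2w')})
E
```

```text
{'clock': np.float64(0.0), 'qpos': array([-1.305,  0.277,  1.506,  0.   ,  1.361, -0.121]), 'qd': array([ 0.   ,  0.   , -0.001, -0.   ,  0.   , -0.001]), 'effort': array([ 0.0000e+00, -4.1677e+01, -2.4581e+01,  0.0000e+00,  1.1000e-02,
        0.0000e+00]), 'position': array([ 0.217, -0.532,  0.23 ]), 'ee_rot': array([ 0.586,  0.395,  0.587, -0.394]), 'contact_force': array([ 0.135, -0.083, -1.047]), 'moment': array([ 0.039,  0.026, -0.007]), 'width': np.float64(0.085)} 0.0187
scene dict_keys(['image', 'depth', 'mtx', 'view', 'c2w']) [[582.6, 0.0, 316.6], [0.0, 582.6, 239.0], [0.0, 0.0, 1.0]] [[0.354, -0.799, 0.486, 1.233], [0.935, 0.311, -0.17, -0.283], [-0.015, 0.515, 0.857, 1.408], [0.0, 0.0, 0.0, 1.0]] 0.9958723958333333
side dict_keys(['image', 'depth', 'mtx', 'view', 'c2w']) [[479.8, 0.0, 320.8], [0.0, 479.8, 237.2], [0.0, 0.0, 1.0]] [[-0.855, 0.332, -0.399, 0.022], [-0.519, -0.577, 0.631, 0.651], [-0.022, 0.746, 0.666, 0.785], [0.0, 0.0, 0.0, 1.0]] 0.9961328125
[[-0.0, 0.295, -0.956, -0.143], [-0.0, 0.956, 0.295, 0.076], [1.0, 0.0, -0.0, -0.0], [0.0, 0.0, 0.0, 1.0]] [[352.4, 0.0, 319.5], [0.0, 352.4, 239.9], [0.0, 0.0, 1.0]] {}
```

View pics/scene0.png

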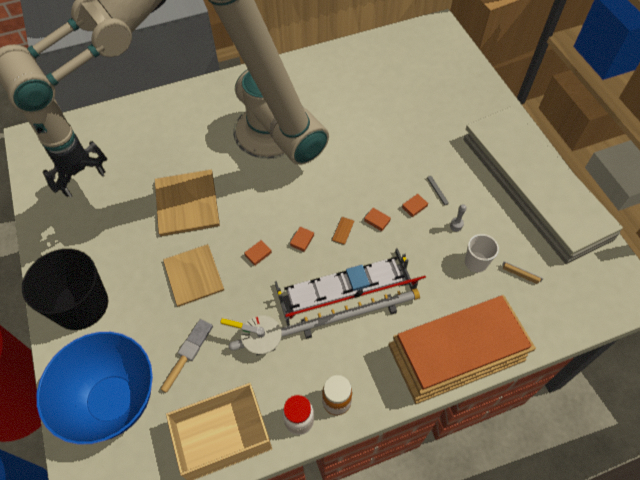

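View pics/side0.png

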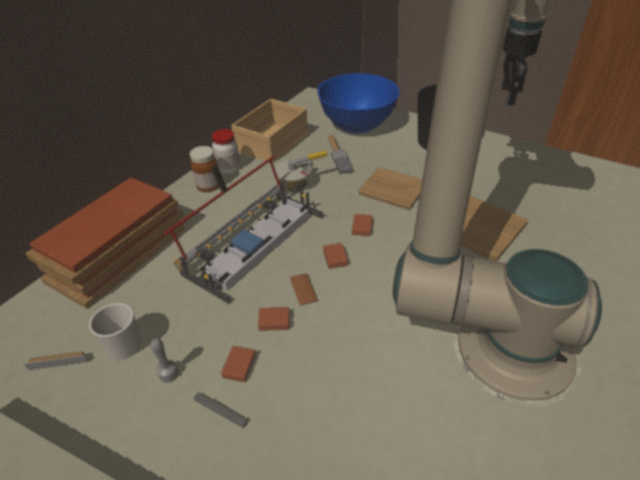

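The scene view shows the rack, with a red bail and the blue sample near (358,277). The yellow valve lever is near (232,323). Four terracotta samples sit near (258,252), (302,239), (377,219) and (415,205), with the rib at (343,231). There are two boards, at (187,202) and (193,274). Next I'll measure these.

Run:
```python
from h import *
for n in('scene','side'):
    im=grab(n); P=cloud(im); hsv=cv2.cvtColor(im['image'],cv2.COLOR_BGR2HSV); h,s,v=cv2.split(hsv)
    def comps(m,z,name,amin,amax=1e9):
        m=cv2.morphologyEx(m.astype(np.uint8),cv2.MORPH_OPEN,np.ones((2,2)))
        for c in cv2.findContours(m,cv2.RETR_EXTERNAL,cv2.CHAIN_APPROX_NONE)[0]:
            a=cv2.contourArea(c)
            if not amin<a<amax: continue
            w=onz(im,c[:,0],z)[:,:2]
            mask=np.zeros(m.shape,np.uint8);cv2.drawContours(mask,[c],-1,1,-1); zz=np.median(P[mask>0][:,2])
            r=cv2.minAreaRect((w*1000).astype(np.float32))
            print(n,name,c[:,0].mean(0).round(0),'c',np.round(r[0],1),'sz',np.round(r[1],1),'ang',round(r[2],1),'z',zz.round(3),'hue',np.median(h[mask>0]),'a',a)
    Z=P[...,2]; near=(np.abs(P[...,0])<1)&(np.abs(P[...,1])<.9)
    comps(((h<14)|(h>174))&(s>110)&(v>50)&(Z>.008)&(Z<.04)&near,.02,'terra',100,2500)
    comps((h>95)&(h<115)&(s>80)&(Z>.03)&(Z<.07)&near,.05,'blue',80)
    comps((h>12)&(h<26)&(s>60)&(Z>.008)&(Z<.024)&near,.015,'wood',800)
    comps((h>22)&(h<34)&(s>150)&(Z>.05)&(Z<.12)&near,.085,'yellow',20)
    comps(((h<8)|(h>174))&(s>150)&(Z>.1)&near,.17,'bail',50)
    m=(((h<8)|(h>174))&(s>150)&(Z>.07)&(Z<.3)&near); m=m&(P[...,0]>.3)&(P[...,0]<.85)
    q=P[m]; print('bailpts',len(q)); 
    if len(q): print(np.percentile(q,[2,50,98],axis=0).round(3))
    cv2.imwrite(f'pics/{n}_rack.png',cv2.resize(im['image'][220:360,200:440] if n=='scene' else im['image'][120:320,150:360],None,fx=3.2 if n=='scene' else 3,fy=3.2 if n=='scene' else 3,interpolation=cv2.INTER_CUBIC))
```

```text
scene terra [259. 253.] c [ 430.8 -172.3] sz [49.8 64.2] ang 21.3 z 0.017 hue 11.0 a 329.5
scene terra [303. 240.] c [433.7 -43.9] sz [48.2 66.1] ang 42.8 z 0.017 hue 11.0 a 308.0
scene terra [378. 220.] c [449.6 176.8] sz [63.4 51.4] ang 33.3 z 0.017 hue 11.0 a 294.5
scene terra [415. 206.] c [444.8 296.7] sz [48.4 67.1] ang 17.5 z 0.017 hue 11.0 a 280.0
scene blue [100. 393.] c [ 672.7 -635.1] sz [215.5 219.6] ang 47.7 z 0.049 hue 107.0 a 2497.5
scene blue [358. 279.] c [614.6  45.9] sz [47.4 64.2] ang 85.2 z 0.047 hue 101.0 a 343.5
scene wood [193. 276.] c [ 429.7 -355.9] sz [152.6 129.3] ang 1.1 z 0.013 hue 19.0 a 2225.0
scene wood [188. 203.] c [ 190.7 -314.3] sz [172.3 205.1] ang 80.6 z 0.018 hue 18.0 a 3199.0
scene yellow [232. 324.] c [ 634.3 -298.6] sz [54.3 13.7] ang 54.3 z 0.082 hue 25.0 a 92.0
scene bail [298. 410.] c [ 909.3 -222.9] sz [55.6 55.9] ang 24.4 z 0.108 hue 2.0 a 544.5
scene bail [320. 307.] c [706.9 -93.1] sz [163.    8.5] ang 85.9 z 0.129 hue 7.0 a 90.5
scene bail [392. 287.] c [718.4  84. ] sz [148.3   8.1] ang 84.2 z 0.128 hue 5.0 a 89.0
bailpts 341
[[ 0.4
[... 422 characters left out ...]
a [363. 225.] c [ 413.9 -163.7] sz [43.7 74.1] ang 22.2 z 0.02 hue 9.0 a 308.5
side blue [246. 242.] c [601.   53.1] sz [45.7 57.8] ang 84.6 z 0.05 hue 104.0 a 261.5
side blue [358. 100.] c [ 715.3 -704.6] sz [207.5 117.7] ang 24.9 z 0.051 hue 110.0 a 683.0
side wood [110. 276.] c [872.3 228.3] sz [260.  161.6] ang 89.4 z 0.016 hue 16.0 a 875.0
side wood [490. 229.] c [ 157.4 -307.2] sz [185.3 154.5] ang 80.8 z 0.02 hue 16.0 a 2468.0
side wood [393. 189.] c [ 416.8 -348.9] sz [151.9 138.9] ang 1.5 z 0.016 hue 16.0 a 1549.5
side bail [223. 137.] c [ 803.4 -133.7] sz [50.7 64.2] ang 39.0 z 0.11 hue 2.0 a 203.0
bailpts 164
[[ 0.677 -0.157  0.103]
 [ 0.702  0.169  0.126]
 [ 0.848  0.334  0.135]]
```

View pics/scene_rack.png

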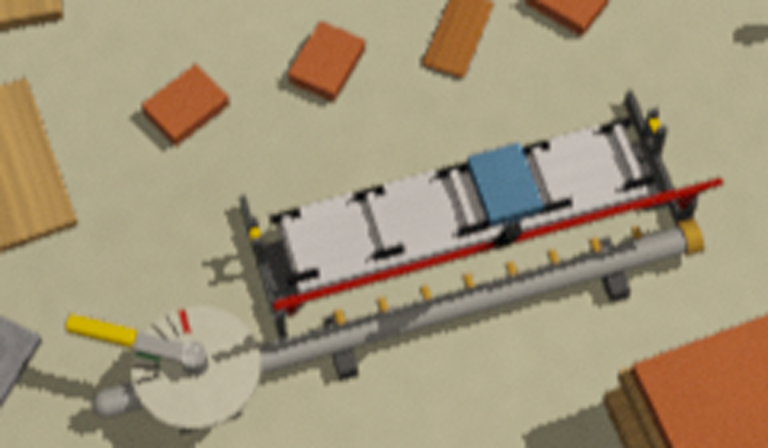

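```bash
cat >> h.py <<'E'
def frame(phi):  # tool down, jaw axis at world angle phi (deg)
    z=np.array([np.cos(np.radians(phi)),np.sin(np.radians(phi)),0]); x=np.array([0,0,-1.]); return np.c_[x,np.cross(z,x),z]
def phi_now():
    z=T()[:3,2]; return np.degrees(np.arctan2(z[1],z[0]))
def plan(wps,grip):
    """wps: list of (pos,phi,nrows); prints rows in move units"""
    M=T(); p=M[:3,3]; A=R.from_matrix(M[:3,:3]); k=0
    for pos,phi,n in wps:
        pos=np.array(pos,float); B=R.from_matrix(frame(phi)); rv=(A.inv()*B).as_rotvec()/n; d=(pos-p)/n
        for i in range(n):
            a=A.as_matrix().T@d/0.12; w=np.degrees(rv)/90; k+=1
            print('{"dp":[%.3f,%.3f,%.3f],"angular":[%.3f,%.3f,%.3f],"gripper":%g},'%(*a,*w,grip))
            if max(np.linalg.norm(d)/.0625, np.degrees(np.linalg.norm(rv))/10.7)>1: print('!! too fast')
            A=A*R.from_rotvec(rv)
        A=B; p=pos
    print('rows',k)
E
python3 - <<'E'
from h import *
print(phi_now(), T().round(3).tolist(), get_state()['qpos'])
plan([([.5,-.42,.28],-40,5),([.63,-.25,.28],-4.5,3)],85)
E
```

```text
-67.8362445455715 [[-0.0, 0.926, 0.377, 0.217], [0.001, 0.377, -0.926, -0.532], [-1.0, 0.0, -0.001, 0.231], [0.0, 0.0, 0.0, 1.0]] [-1.30497774e+00  2.76278298e-01  1.50545792e+00  3.01452304e-07
  1.36072214e+00 -1.21011935e-01]
{"dp":[-0.082,0.508,0.005],"angular":[-0.062,-0.000,-0.000],"gripper":85},
{"dp":[-0.082,0.505,0.054],"angular":[-0.062,-0.000,-0.000],"gripper":85},
{"dp":[-0.082,0.497,0.103],"angular":[-0.062,-0.000,-0.000],"gripper":85},
{"dp":[-0.082,0.485,0.150],"angular":[-0.062,-0.000,-0.000],"gripper":85},
{"dp":[-0.082,0.468,0.197],"angular":[-0.062,-0.000,-0.000],"gripper":85},
{"dp":[0.000,0.594,-0.027],"angular":[-0.131,0.000,0.000],"gripper":85},
!! too fast
{"dp":[0.000,0.587,0.095],"angular":[-0.131,0.000,0.000],"gripper":85},
!! too fast
{"dp":[0.000,0.555,0.214],"angular":[-0.131,0.000,0.000],"gripper":85},
!! too fast
rows 8
```

Call:
arm_command([
  {"dp": [-0.08,0.49,0.0],"angular": [-0.06,0,0],"gripper": 85},
  {"dp": [-0.08,0.49,0.05],"angular": [-0.06,0,0],"gripper": 85},
  {"dp": [-0.08,0.48,0.1],"angular": [-0.06,0,0],"gripper": 85},
  {"dp": [-0.08,0.46,0.15],"angular": [-0.06,0,0],"gripper": 85},
  {"dp": [-0.08,0.45,0.2],"angular": [-0.06,0,0],"gripper": 85},
  {"dp": [0,0.45,0.0],"angular": [-0.1,0,0],"gripper": 85},
  {"dp": [0,0.45,0.1],"angular": [-0.1,0,0],"gripper": 85},
  {"dp": [0,0.4,0.2],"angular": [-0.1,0,0],"gripper": 85},
])

```text
clock: 1.25
position: [0.6127, -0.3067, 0.2777]
ee_rot: [0.702, 0.078, 0.703, -0.078]
contact_force: [1.0, -0.5, -0.7]
width: 0.0852
```

Run:
```python
from h import *
print(phi_now(), T()[:3,3].round(3), get_state()['qpos'].round(3))
plan([([.60,-.22,.28],-4.5,8)],85)
```

```text
-12.624079764622902 [ 0.613 -0.307  0.278] [-5.650e-01  4.290e-01  1.158e+00 -1.000e-03  1.556e+00 -3.450e-01]
{"dp":[-0.002,0.085,-0.033],"angular":[-0.011,-0.000,0.000],"gripper":85},
{"dp":[-0.002,0.086,-0.031],"angular":[-0.011,-0.000,0.000],"gripper":85},
{"dp":[-0.002,0.086,-0.030],"angular":[-0.011,-0.000,0.000],"gripper":85},
{"dp":[-0.002,0.087,-0.028],"angular":[-0.011,-0.000,0.000],"gripper":85},
{"dp":[-0.002,0.087,-0.027],"angular":[-0.011,-0.000,0.000],"gripper":85},
{"dp":[-0.002,0.088,-0.025],"angular":[-0.011,-0.000,0.000],"gripper":85},
{"dp":[-0.002,0.088,-0.023],"angular":[-0.011,-0.000,0.000],"gripper":85},
{"dp":[-0.002,0.089,-0.022],"angular":[-0.011,-0.000,0.000],"gripper":85},
rows 8
```

Call:
arm_command([
  {"dp": [0,0.09,-0.03],"angular": [-0.011,0,0],"gripper": 85},
  {"dp": [0,0.09,-0.03],"angular": [-0.011,0,0],"gripper": 85},
  {"dp": [0,0.09,-0.03],"angular": [-0.011,0,0],"gripper": 85},
  {"dp": [0,0.09,-0.03],"angular": [-0.011,0,0],"gripper": 85},
  {"dp": [0,0.09,-0.03],"angular": [-0.011,0,0],"gripper": 85},
  {"dp": [0,0.09,-0.02],"angular": [-0.011,0,0],"gripper": 85},
  {"dp": [0,0.09,-0.02],"angular": [-0.011,0,0],"gripper": 85},
  {"dp": [0,0.09,-0.02],"angular": [-0.011,0,0],"gripper": 85},
])

```text
clock: 2.25
position: [0.5999, -0.2122, 0.2772]
ee_rot: [0.706, 0.026, 0.708, -0.027]
contact_force: [0.4, 0.2, -0.4]
width: 0.0849
```

Run:
```python
from h import *
im=grab('wrist','w1.png'); print(phi_now(), T()[:3,3].round(3))
np.savez('w1.npz',**im)
print((im['depth']>0).mean())
```

```text
-4.219049961008882 [ 0.6   -0.21   0.277]
0.9958561197916667
```

View pics/w1.png

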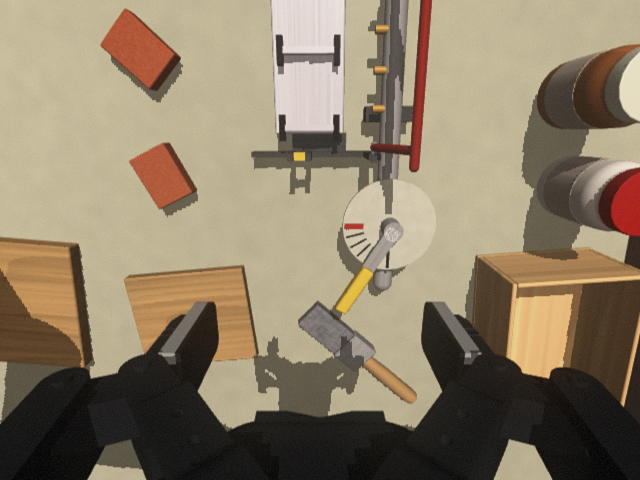

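The wrist view shows the valve pivot near (393,230), the yellow grip at (355,290) and the red mark at (353,226), so the valve is open about 57°. A loose mallet lies under the lever tip.

Run:
```python
from h import *
im=dict(np.load('w1.npz')); hsv=cv2.cvtColor(im['image'],cv2.COLOR_BGR2HSV); h,s,v=cv2.split(hsv)
P=cloud(im)
m=((h>20)&(h<33)&(s>180)&(v>120)).astype(np.uint8)
for c in cv2.findContours(m,cv2.RETR_EXTERNAL,cv2.CHAIN_APPROX_NONE)[0]:
    if cv2.contourArea(c)<60: continue
    r=cv2.minAreaRect((onz(im,c[:,0],.085)[:,:2]*1000).astype(np.float32)); print('yel',c[:,0].mean(0),r, P[c[:,0,1],c[:,0,0],2].max())
# dial: white disc
m=((s<50)&(v>170)&(np.abs(P[...,2]-.054)<.008)).astype(np.uint8); m[:160]=0; m[:,:330]=0; m[:,450:]=0
c=max(cv2.findContours(m,cv2.RETR_EXTERNAL,cv2.CHAIN_APPROX_NONE)[0],key=cv2.contourArea)
hull=cv2.convexHull(c)[:,0]; w=onz(im,hull,.054)[:,:2]; print('dial',cv2.minEnclosingCircle((w*1000).astype(np.float32)))
print('pivot z.085',onz(im,[393,230],.085))
m=((h<6)|(h>174))&(s>150)&(v>100); yy,xx=np.nonzero(m[215:240,335:370]); print('red',onz(im,[[xx.mean()+335,yy.mean()+215]],.054),len(xx))
# pipe direction & deck
for row in (20,60,110): 
    z=P[row,250:360,2]; k=np.nonzero((np.abs(z-.03)<.02)&(s[row,250:360]<40)&(v[row,250:360]>150))[0]; print(row,k.min()+250,k.max()+250,onz(im,[[k.min()+250,row],[k.max()+250,row]],.03)[:,:2].round(4).tolist())
```

```text
yel [352.0075188  295.88721805] ((626.722412109375, -301.4130554199219), (45.623558044433594, 11.914658546447754), 54.54304122924805) 0.42053069948812694
dial ((672.4552001953125, -238.82615661621094), 49.95054626464844)
pivot z.085 [[ 0.67074227 -0.23531704  0.085     ]]
red [[ 0.6344281  -0.23677428  0.054     ]] 90
20 272 344 [[0.567, -0.0303], [0.6368, -0.0356]]
60 273 343 [[0.5639, -0.0654], [0.6339, -0.0707]]
110 275 343 [[0.5606, -0.1123], [0.6312, -0.1177]]
```

Run:
```python
from h import *
plan([([.627,-.3014,.15],-35,6),([.627,-.3014,.060],-35,2)],45)
```

```text
{"dp":[0.177,-0.123,0.048],"angular":[0.057,-0.000,-0.000],"gripper":45},
{"dp":[0.177,-0.119,0.058],"angular":[0.057,-0.000,-0.000],"gripper":45},
{"dp":[0.177,-0.113,0.069],"angular":[0.057,-0.000,-0.000],"gripper":45},
{"dp":[0.177,-0.106,0.078],"angular":[0.057,-0.000,-0.000],"gripper":45},
{"dp":[0.177,-0.099,0.087],"angular":[0.057,-0.000,-0.000],"gripper":45},
{"dp":[0.177,-0.091,0.096],"angular":[0.057,-0.000,-0.000],"gripper":45},
{"dp":[0.375,0.000,0.000],"angular":[0.000,0.000,0.000],"gripper":45},
{"dp":[0.375,0.000,0.000],"angular":[0.000,0.000,0.000],"gripper":45},
rows 8
```

Call:
arm_command([
  {"dp": [0.177,-0.123,0.048],"angular": [0.057,0,0],"gripper": 45},
  {"dp": [0.177,-0.119,0.058],"angular": [0.057,0,0],"gripper": 45},
  {"dp": [0.177,-0.113,0.069],"angular": [0.057,0,0],"gripper": 45},
  {"dp": [0.177,-0.106,0.078],"angular": [0.057,0,0],"gripper": 45},
  {"dp": [0.177,-0.099,0.087],"angular": [0.057,0,0],"gripper": 45},
  {"dp": [0.177,-0.091,0.096],"angular": [0.057,0,0],"gripper": 45},
  {"dp": [0.2,0,0],"angular": [0,0,0],"gripper": 45},
  {"dp": [0.1,0,0],"angular": [0,0,0],"gripper": 45},
])

```text
clock: 3.3
position: [0.6298, -0.3033, 0.111]
ee_rot: [0.674, 0.217, 0.672, -0.218]
contact_force: [0.1, -0.1, 0.6]
width: 0.045
```

Run:
```python
from h import *
print(T()[:3,3].round(4),phi_now())
plan([([.627,-.3014,.060],-35,3)],45)
```

```text
[ 0.6298 -0.3033  0.111 ] -35.77346579286205
{"dp":[0.142,-0.000,-0.010],"angular":[-0.003,0.001,0.000],"gripper":45},
{"dp":[0.142,-0.000,-0.010],"angular":[-0.003,0.001,0.000],"gripper":45},
{"dp":[0.142,-0.000,-0.010],"angular":[-0.003,0.001,0.000],"gripper":45},
rows 3
```

Call:
arm_command([
  {"dp": [0.14,0,-0.01],"angular": [-0.003,0,0],"gripper": 45},
  {"dp": [0.14,0,-0.01],"angular": [-0.003,0,0],"gripper": 45},
  {"dp": [0.14,0,-0.01],"angular": [-0.003,0,0],"gripper": 45},
  {"dp": [0,0,0],"angular": [0,0,0],"gripper": 5},
  {"dp": [0,0,0],"angular": [0,0,0],"gripper": 5},
  {"dp": [0,0,0],"angular": [0,0,0],"gripper": 5},
  {"dp": [0,0,0],"angular": [0,0,0],"gripper": 5},
  {"dp": [0,0,0],"angular": [0,0,0],"gripper": 5},
], grip_force=25)

```text
clock: 4.3
position: [0.628, -0.3012, 0.0581]
ee_rot: [0.676, 0.211, 0.673, -0.213]
contact_force: [1.2, 0.5, -3.5]
width: 0.0135
```

Run:
```python
from h import *
t=T(); print(t[:3,3].round(4),phi_now(),get_state()['contact_force'])
C=np.array([.6720,-.2383]); d=t[:2,3]-C; a0=np.degrees(np.arctan2(d[1],d[0])); r=np.hypot(*d); print(r,a0%360-175.8)
ph=phi_now(); n=8; a1=175.8+0.5-360
w=[]
for i in range(1,n+1):
    a=a0+(a1-a0)*i/n; w.append(([*(C+r*np.array([np.cos(np.radians(a)),np.sin(np.radians(a))])),t[2,3]],ph+a-a0,1))
plan(w,5)
```

```text
[ 0.628  -0.3012  0.0581] -34.89602866615631 [ 1.19598167  0.51577468 -3.51043652]
0.07675902447086765 59.191310140178615
{"dp":[-0.000,0.005,-0.082],"angular":[0.082,0.004,-0.000],"gripper":5},
{"dp":[0.000,0.005,-0.082],"angular":[0.082,0.000,0.000],"gripper":5},
{"dp":[0.000,0.005,-0.082],"angular":[0.082,0.000,0.000],"gripper":5},
{"dp":[0.000,0.005,-0.082],"angular":[0.082,0.000,0.000],"gripper":5},
{"dp":[0.000,0.005,-0.082],"angular":[0.082,0.000,0.000],"gripper":5},
{"dp":[0.000,0.005,-0.082],"angular":[0.082,0.000,0.000],"gripper":5},
{"dp":[0.000,0.005,-0.082],"angular":[0.082,0.000,0.000],"gripper":5},
{"dp":[0.000,0.005,-0.082],"angular":[0.082,0.000,0.000],"gripper":5},
rows 8
```

Call:
arm_command([
  {"dp": [0,0.005,-0.082],"angular": [0.082,0,0],"gripper": 5},
  {"dp": [0,0.005,-0.082],"angular": [0.082,0,0],"gripper": 5},
  {"dp": [0,0.005,-0.082],"angular": [0.082,0,0],"gripper": 5},
  {"dp": [0,0.005,-0.082],"angular": [0.082,0,0],"gripper": 5},
  {"dp": [0,0.005,-0.082],"angular": [0.082,0,0],"gripper": 5},
  {"dp": [0,0.005,-0.082],"angular": [0.082,0,0],"gripper": 5},
  {"dp": [0,0.005,-0.082],"angular": [0.082,0,0],"gripper": 5},
  {"dp": [0,0.005,-0.082],"angular": [0.082,0,0],"gripper": 5},
])

```text
clock: 5.3
position: [0.5966, -0.2335, 0.0582]
ee_rot: [-0.48, -0.523, -0.471, 0.524]
contact_force: [-2.7, -19.3, -6.6]
width: 0.0137
```

Run:
```python
from h import *
t=T(); print(t[:3,3].round(4),phi_now(),get_state()['contact_force'],get_state()['width'])
C=np.array([.6720,-.2383]); d=t[:2,3]-C; a0=np.degrees(np.arctan2(d[1],d[0])); r=np.hypot(*d); print(r,a0%360-175.8)
```

```text
[ 0.5966 -0.2335  0.0582] -95.52971704229813 [ -2.72479077 -19.30452044  -6.63641404] 0.013690713282591015
0.07556058671392976 0.5669896604865414
```

Call:
arm_command([
  {"dp": [0,0,0],"angular": [0,0,0],"gripper": 45},
  {"dp": [0,0,0],"angular": [0,0,0],"gripper": 45},
  {"dp": [0,0,0],"angular": [0,0,0],"gripper": 45},
  {"dp": [-0.2,0,0],"angular": [0,0,0],"gripper": 45},
  {"dp": [-0.3,0,0],"angular": [0,0,0],"gripper": 45},
  {"dp": [-0.4,0,0],"angular": [0,0,0],"gripper": 45},
  {"dp": [-0.4,0,0],"angular": [0,0,0],"gripper": 45},
  {"dp": [-0.4,0,0],"angular": [0,0,0],"gripper": 85},
])

```text
clock: 6.3
position: [0.5928, -0.2305, 0.2651]
ee_rot: [-0.477, -0.522, -0.475, 0.524]
contact_force: [0.7, -0.6, 0.0]
width: 0.062
```

Run:
```python
from h import *
im=grab('wrist','w2.png');print(T()[:3,3].round(3),phi_now())
plan([([.55,.05,.27],-4.2,12)],85)
```

```text
[ 0.596 -0.232  0.273] -95.35240966829568
{"dp":[-0.000,-0.050,-0.192],"angular":[-0.084,0.001,-0.000],"gripper":85},
{"dp":[0.000,-0.024,-0.197],"angular":[-0.084,0.001,-0.000],"gripper":85},
{"dp":[0.000,0.002,-0.198],"angular":[-0.084,0.001,-0.000],"gripper":85},
{"dp":[0.001,0.028,-0.196],"angular":[-0.084,0.001,-0.000],"gripper":85},
{"dp":[0.001,0.054,-0.191],"angular":[-0.084,0.001,-0.000],"gripper":85},
{"dp":[0.001,0.079,-0.182],"angular":[-0.084,0.001,-0.000],"gripper":85},
{"dp":[0.001,0.102,-0.170],"angular":[-0.084,0.001,-0.000],"gripper":85},
{"dp":[0.002,0.124,-0.155],"angular":[-0.084,0.001,-0.000],"gripper":85},
{"dp":[0.002,0.143,-0.137],"angular":[-0.084,0.001,-0.000],"gripper":85},
{"dp":[0.002,0.160,-0.117],"angular":[-0.084,0.001,-0.000],"gripper":85},
{"dp":[0.002,0.174,-0.095],"angular":[-0.084,0.001,-0.000],"gripper":85},
{"dp":[0.002,0.185,-0.071],"angular":[-0.084,0.001,-0.000],"gripper":85},
rows 12
```

View pics/w2.png

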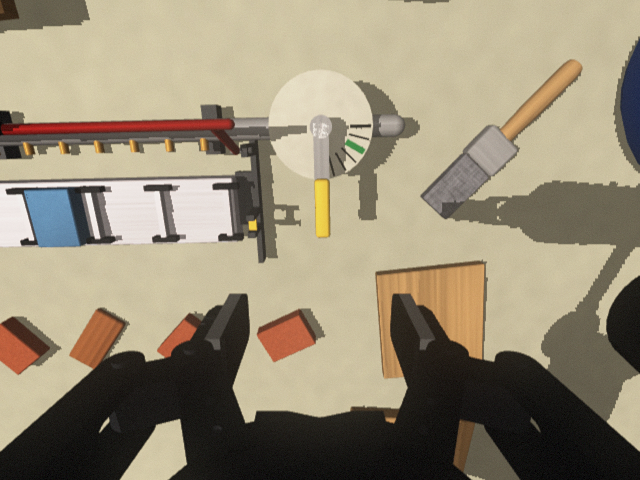

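The lever (322,180) now lies over the red mark, so the valve is shut. Next is a close look over the rack.

Call:
arm_command([
  {"dp": [0,-0.08,-0.29],"angular": [-0.11,0,0],"gripper": 85},
  {"dp": [0,-0.03,-0.3],"angular": [-0.11,0,0],"gripper": 85},
  {"dp": [0,0.02,-0.3],"angular": [-0.11,0,0],"gripper": 85},
  {"dp": [0,0.07,-0.29],"angular": [-0.11,0,0],"gripper": 85},
  {"dp": [0,0.12,-0.28],"angular": [-0.11,0,0],"gripper": 85},
  {"dp": [0,0.17,-0.25],"angular": [-0.11,0,0],"gripper": 85},
  {"dp": [0,0.21,-0.22],"angular": [-0.11,0,0],"gripper": 85},
  {"dp": [0,0.24,-0.18],"angular": [-0.11,0,0],"gripper": 85},
])

```text
clock: 7.35
position: [0.5373, 0.0567, 0.272]
ee_rot: [0.71, 0.082, 0.694, -0.087]
contact_force: [0.8, 0.1, 0.9]
width: 0.085
```

Run:
```python
from h import *
print(T()[:3,3].round(3),phi_now())
plan([([.54,.09,.27],-4.2,8)],85)
```

```text
[0.537 0.057 0.272] -13.711245547692368
{"dp":[0.002,0.034,-0.006],"angular":[-0.013,0.002,0.001],"gripper":85},
{"dp":[0.002,0.034,-0.005],"angular":[-0.013,0.002,0.001],"gripper":85},
{"dp":[0.002,0.035,-0.004],"angular":[-0.013,0.002,0.001],"gripper":85},
{"dp":[0.002,0.035,-0.003],"angular":[-0.013,0.002,0.001],"gripper":85},
{"dp":[0.002,0.035,-0.003],"angular":[-0.013,0.002,0.001],"gripper":85},
{"dp":[0.002,0.035,-0.002],"angular":[-0.013,0.002,0.001],"gripper":85},
{"dp":[0.002,0.035,-0.001],"angular":[-0.013,0.002,0.001],"gripper":85},
{"dp":[0.002,0.035,-0.000],"angular":[-0.013,0.002,0.001],"gripper":85},
rows 8
```

```bash
cat >> h.py <<'E'
def find(im,kind,ztop,amin=300):
    P=cloud(im); h,s,v=cv2.split(cv2.cvtColor(im['image'],cv2.COLOR_BGR2HSV)); Z=P[...,2]
    if kind=='blue': m=(h>95)&(h<115)&(s>80)
    elif kind=='wood': m=(h>11)&(h<26)&(s>60)
    else: m=((h<13)|(h>174))&(s>120)&(v>60)
    m=cv2.morphologyEx((m&(np.abs(Z-ztop)<.006)).astype(np.uint8),cv2.MORPH_OPEN,np.ones((3,3)))
    out=[]
    for c in cv2.findContours(m,cv2.RETR_EXTERNAL,cv2.CHAIN_APPROX_NONE)[0]:
        if cv2.contourArea(c)<amin: continue
        r=cv2.minAreaRect((onz(im,c[:,0],ztop)[:,:2]*1000).astype(np.float32)); b=cv2.boxPoints(r)
        e=[b[1]-b[0],b[2]-b[1]]; e.sort(key=np.linalg.norm); a=np.degrees(np.arctan2(e[0][1],e[0][0])); a=(a+90)%180-90
        print(kind,'px',c[:,0].mean(0).round(0),'c',np.round(r[0],1),'short %.1f long %.1f'%(np.linalg.norm(e[0]),np.linalg.norm(e[1])),'short-axis deg %.1f'%a,'z %.3f'%np.median(Z[m>0]))
        out.append((np.array(r[0])/1000,a))
    return out
E
python3 - <<'E'
from h import *
im=grab('wrist','w3.png'); np.savez('w3.npz',**im)
find(im,'blue',.05); find(im,'terra',.02); find(im,'wood',.015,800)
P=cloud(im);print(phi_now(),T()[:3,3].round(4))
plan([([.608,.0485,.15],-4.2,8)],85)
E
```

```text
blue px [381. 197.] c [607.   48.2] short 46.1 long 60.4 short-axis deg 86.0 z 0.051
terra px [273. 381.] c [ 423.5 -169.4] short 48.7 long 64.5 short-axis deg 21.6 z 0.021
terra px [246. 297.] c [426.6 -41.6] short 48.2 long 61.5 short-axis deg 42.5 z 0.021
terra px [197. 108.] c [442.1 179.4] short 46.4 long 62.1 short-axis deg -56.9 z 0.021
terra px [158.   6.] c [437.5 271.8] short 18.5 long 44.0 short-axis deg 76.7 z 0.021
wood px [548.  74.] c [807.9 125. ] short 18.2 long 143.2 short-axis deg 2.7 z 0.017
-13.336249028958266 [0.5357 0.0612 0.272 ]
{"dp":[0.129,0.005,0.074],"angular":[-0.013,0.002,0.000],"gripper":85},
{"dp":[0.128,0.003,0.074],"angular":[-0.013,0.002,0.000],"gripper":85},
{"dp":[0.128,0.002,0.075],"angular":[-0.013,0.002,0.000],"gripper":85},
{"dp":[0.128,0.000,0.075],"angular":[-0.013,0.002,0.000],"gripper":85},
{"dp":[0.128,-0.001,0.075],"angular":[-0.013,0.002,0.000],"gripper":85},
{"dp":[0.128,-0.003,0.075],"angular":[-0.013,0.002,0.000],"gripper":85},
{"dp":[0.127,-0.005,0.076],"angular":[-0.013,0.002,0.000],"gripper":85},
{"dp":[0.127,-0.006,0.076],"angular":[-0.013,0.002,0.000],"gripper":85},
rows 8
```

View pics/w3.png

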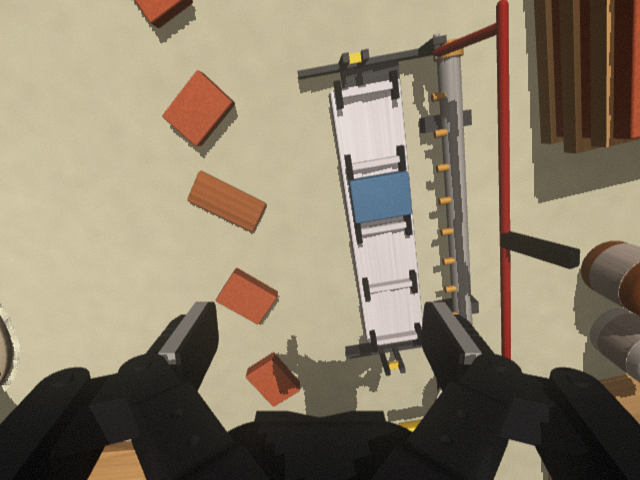

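Blue sample: centre (607,48), lying crosswise in nest2 with its 62 mm side along rack x. I'll grip it along rack x.

Call:
arm_command([
  {"dp": [0.15,0.005,0.075],"angular": [-0.013,0.001,0],"gripper": 85},
  {"dp": [0.15,0.003,0.075],"angular": [-0.013,0.001,0],"gripper": 85},
  {"dp": [0.15,0.002,0.075],"angular": [-0.013,0.001,0],"gripper": 85},
  {"dp": [0.15,0,0.075],"angular": [-0.013,0.001,0],"gripper": 85},
  {"dp": [0.15,0,0.075],"angular": [-0.013,0.001,0],"gripper": 85},
  {"dp": [0.15,-0.003,0.075],"angular": [-0.013,0.001,0],"gripper": 85},
  {"dp": [0.15,-0.005,0.075],"angular": [-0.013,0.001,0],"gripper": 85},
  {"dp": [0.13,-0.006,0.076],"angular": [-0.013,0.001,0],"gripper": 85},
])

```text
clock: 8.4
position: [0.6143, 0.0451, 0.1202]
ee_rot: [0.709, 0.021, 0.705, -0.024]
contact_force: [-0.5, -1.1, -1.3]
width: 0.0849
```

Run:
```python
from h import *
im=grab('wrist','w4.png'); print(T()[:3,3].round(4),phi_now()); find(im,'blue',.05)
plan([([.607,.0485,.034],-4.2,4)],85)
```

```text
[0.6145 0.0448 0.118 ] -3.5804146772282532
blue px [307. 248.] c [607.4  48.6] short 46.6 long 60.5 short-axis deg 85.8 z 0.051
{"dp":[0.175,0.007,-0.017],"angular":[0.002,0.001,0.001],"gripper":85},
{"dp":[0.175,0.007,-0.017],"angular":[0.002,0.001,0.001],"gripper":85},
{"dp":[0.175,0.007,-0.016],"angular":[0.002,0.001,0.001],"gripper":85},
{"dp":[0.175,0.007,-0.016],"angular":[0.002,0.001,0.001],"gripper":85},
rows 4
```

View pics/w4.png

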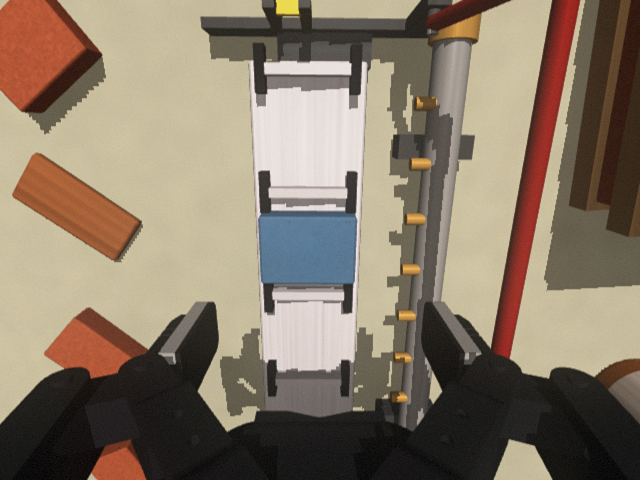

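The blue sample is at (307,248), crosswise between the corner stops and centred in its nest. I'll descend with the jaws at 76 mm to clear the nozzles.

Call:
arm_command([
  {"dp": [0.05,0.014,-0.03],"angular": [0.002,0.001,0.001],"gripper": 76},
  {"dp": [0.15,0.007,-0.022],"angular": [0.002,0.001,0.001],"gripper": 76},
  {"dp": [0.16,0.007,-0.016],"angular": [0.002,0.001,0.001],"gripper": 76},
  {"dp": [0.17,0,0],"angular": [0.002,0.001,0.001],"gripper": 76},
  {"dp": [0.16,0,0],"angular": [0,0,0],"gripper": 76},
  {"dp": [0,0,0],"angular": [0,0,0],"gripper": 50},
  {"dp": [0,0,0],"angular": [0,0,0],"gripper": 50},
  {"dp": [0,0,0],"angular": [0,0,0],"gripper": 50},
], grip_force=70)

```text
clock: 9.45
position: [0.6066, 0.0501, 0.0368]
ee_rot: [0.708, 0.027, 0.706, -0.025]
contact_force: [0.2, -0.1, -1.6]
width: 0.0598
```

Run:
```python
from h import *
s=get_state();print(T()[:3,3].round(4),phi_now(),s['width'],s['contact_force'])
plan([([.607,.0485,.16],-4.2,4),([.5,-.16,.18],-4.2,4),([.4235,-.352,.18],-4.2,4),([.4235,-.352,.07],-4.2,4)],50)
```

```text
[0.6066 0.0501 0.0368] -4.259199716323117 0.05984775415050373 [ 0.23186045 -0.08433311 -1.64245331]
{"dp":[-0.257,-0.003,0.002],"angular":[-0.000,0.000,-0.000],"gripper":50},
{"dp":[-0.257,-0.003,0.002],"angular":[-0.000,0.000,-0.000],"gripper":50},
{"dp":[-0.257,-0.003,0.001],"angular":[-0.000,0.000,-0.000],"gripper":50},
{"dp":[-0.257,-0.003,0.001],"angular":[-0.000,0.000,-0.000],"gripper":50},
{"dp":[-0.042,-0.450,-0.191],"angular":[0.000,0.000,0.000],"gripper":50},
{"dp":[-0.042,-0.450,-0.191],"angular":[0.000,0.000,0.000],"gripper":50},
{"dp":[-0.042,-0.450,-0.191],"angular":[0.000,0.000,0.000],"gripper":50},
{"dp":[-0.042,-0.450,-0.191],"angular":[0.000,0.000,0.000],"gripper":50},
{"dp":[0.000,-0.411,-0.130],"angular":[0.000,0.000,0.000],"gripper":50},
{"dp":[0.000,-0.411,-0.130],"angular":[0.000,0.000,0.000],"gripper":50},
{"dp":[0.000,-0.411,-0.130],"angular":[0.000,0.000,0.000],"gripper":50},
{"dp":[0.000,-0.411,-0.130],"angular":[0.000,0.000,0.000],"gripper":50},
{"dp":[0.229,0.000,0.000],"angular":[0.000,0.000,0.000],"gripper":50},
{"dp":[0.229,0.000,0.000],"angular":[0.000,0.000,0.000],"gripper":50},
{"dp":[0.229,0.000,0.000],"angular":[0.000,0.000,0.000],"gripper":50},
{"dp":[0.229,0.000,0.000],"angular":[0.000,0.000,0.000],"gripper":50},
rows 16
```

Call:
arm_command([
  {"dp": [-0.1,0,0],"angular": [0,0,0],"gripper": 50},
  {"dp": [-0.3,0,0],"angular": [0,0,0],"gripper": 50},
  {"dp": [-0.35,0,0],"angular": [0,0,0],"gripper": 50},
  {"dp": [-0.3,0,0],"angular": [0,0,0],"gripper": 50},
  {"dp": [-0.04,-0.3,-0.13],"angular": [0,0,0],"gripper": 50},
  {"dp": [-0.04,-0.4,-0.17],"angular": [0,0,0],"gripper": 50},
  {"dp": [-0.04,-0.4,-0.17],"angular": [0,0,0],"gripper": 50},
  {"dp": [-0.04,-0.4,-0.17],"angular": [0,0,0],"gripper": 50},
])

```text
clock: 10.45
position: [0.5185, -0.125, 0.1947]
ee_rot: [0.713, 0.025, 0.7, -0.023]
contact_force: [0.2, -1.0, -0.7]
width: 0.0601
```

Run:
```python
from h import *
s=get_state();print(T()[:3,3].round(4),phi_now(),s['width'],s['contact_force'])
plan([([.4235,-.352,.15],-4.2,5),([.4235,-.352,.06],-4.2,3)],50)
```

```text
[ 0.5185 -0.125   0.1947] -3.846352208113161 0.06009357785039746 [ 0.16822635 -1.04469346 -0.69547164]
{"dp":[0.071,-0.388,-0.134],"angular":[0.001,0.002,-0.000],"gripper":50},
{"dp":[0.072,-0.388,-0.133],"angular":[0.001,0.002,-0.000],"gripper":50},
{"dp":[0.072,-0.389,-0.132],"angular":[0.001,0.002,-0.000],"gripper":50},
{"dp":[0.073,-0.389,-0.132],"angular":[0.001,0.002,-0.000],"gripper":50},
{"dp":[0.074,-0.389,-0.131],"angular":[0.001,0.002,-0.000],"gripper":50},
{"dp":[0.250,0.000,0.000],"angular":[0.000,0.000,0.000],"gripper":50},
{"dp":[0.250,0.000,0.000],"angular":[0.000,0.000,0.000],"gripper":50},
{"dp":[0.250,0.000,0.000],"angular":[0.000,0.000,0.000],"gripper":50},
rows 8
```

Call:
arm_command([
  {"dp": [0.07,-0.38,-0.13],"angular": [0.001,0.002,0],"gripper": 50},
  {"dp": [0.07,-0.39,-0.13],"angular": [0.001,0.002,0],"gripper": 50},
  {"dp": [0.07,-0.39,-0.13],"angular": [0.001,0.002,0],"gripper": 50},
  {"dp": [0.07,-0.39,-0.13],"angular": [0.001,0.002,0],"gripper": 50},
  {"dp": [0.07,-0.37,-0.13],"angular": [0.001,0.002,0],"gripper": 50},
  {"dp": [0.2,0,0],"angular": [0,0,0],"gripper": 50},
  {"dp": [0.25,0,0],"angular": [0,0,0],"gripper": 50},
  {"dp": [0.25,0,0],"angular": [0,0,0],"gripper": 50},
])

```text
clock: 11.45
position: [0.4258, -0.3651, 0.0787]
ee_rot: [0.715, 0.024, 0.698, -0.034]
contact_force: [-0.6, -0.5, -0.6]
width: 0.0598
```

Run:
```python
from h import *
s=get_state();print(T()[:3,3].round(4),phi_now(),s['width'],s['contact_force'])
im=grab('side','s5.png'); cv2.imwrite('pics/s5c.png',cv2.resize(im['image'][130:290,300:540],None,fx=2.5,fy=2.5))
plan([([.4235,-.352,.024],-4.2,4)],50)
```

```text
[ 0.4258 -0.3651  0.0787] -4.703490319422855 0.059763065839688434 [-0.64717777 -0.46053382 -0.60298491]
{"dp":[0.106,0.024,-0.005],"angular":[-0.001,0.003,0.001],"gripper":50},
{"dp":[0.106,0.023,-0.004],"angular":[-0.001,0.003,0.001],"gripper":50},
{"dp":[0.106,0.023,-0.004],"angular":[-0.001,0.003,0.001],"gripper":50},
{"dp":[0.106,0.023,-0.003],"angular":[-0.001,0.003,0.001],"gripper":50},
rows 4
```

Call:
arm_command([
  {"dp": [0.11,0.024,-0.005],"angular": [-0.001,0.003,0.001],"gripper": 50},
  {"dp": [0.11,0.024,-0.004],"angular": [-0.001,0.003,0.001],"gripper": 50},
  {"dp": [0.11,0.023,-0.004],"angular": [-0.001,0.003,0.001],"gripper": 50},
  {"dp": [0.09,0.023,-0.003],"angular": [-0.001,0.003,0.001],"gripper": 50},
  {"dp": [0.02,0,0],"angular": [0,0,0],"gripper": 50},
  {"dp": [0,0,0],"angular": [0,0,0],"gripper": 50},
  {"dp": [0,0,0],"angular": [0,0,0],"gripper": 50},
  {"dp": [0,0,0],"angular": [0,0,0],"gripper": 50},
])

```text
clock: 12.5
position: [0.4259, -0.3527, 0.0226]
ee_rot: [0.708, 0.025, 0.705, -0.028]
contact_force: [0.2, -0.4, -0.9]
width: 0.0598
```

Run:
```python
from h import *
s=get_state();print(T()[:3,3].round(4),phi_now(),s['width'],s['contact_force'], R.from_matrix(frame(-4.2).T@T()[:3,:3]).as_rotvec().round(3))
```

```text
[ 0.4259 -0.3527  0.0226] -4.272895176867479 0.05983108102929068 [ 0.17292539 -0.4498115  -0.90015028] [ 0.001 -0.004 -0.005]
```

Call:
arm_command([
  {"dp": [0,0,0],"angular": [0,0,0],"gripper": 80},
  {"dp": [0,0,0],"angular": [0,0,0],"gripper": 80},
  {"dp": [0,0,0],"angular": [0,0,0],"gripper": 80},
  {"dp": [-0.1,0,0],"angular": [0,0,0],"gripper": 80},
  {"dp": [-0.3,0,0],"angular": [0,0,0],"gripper": 80},
  {"dp": [-0.4,0.2,0],"angular": [-0.05,0,0],"gripper": 80},
  {"dp": [-0.4,0.4,0],"angular": [-0.05,0,0],"gripper": 80},
  {"dp": [-0.3,0.4,0],"angular": [-0.05,0,0],"gripper": 80},
])

```text
clock: 13.5
position: [0.4232, -0.2363, 0.2045]
ee_rot: [0.706, -0.06, 0.703, 0.056]
contact_force: [1.2, 0.6, -0.0]
width: 0.0803
```

Run:
```python
from h import *
im=grab('wrist','w6.png'); print(T()[:3,3].round(4),phi_now()); 
for k,z in(('blue',.035),('wood',.015),('terra',.02)): find(im,k,z)
plan([([.4235,-.1694,.12],21.6,8)],80)
```

```text
[ 0.4233 -0.2312  0.209 ] 9.585217478412606
blue px [301. 326.] c [ 425.7 -354.3] short 45.8 long 60.3 short-axis deg 85.8 z 0.036
wood px [506. 448.] c [ 695.9 -491.2] short 19.6 long 45.8 short-axis deg 42.8 z 0.016
wood px [625. 365.] c [ 790.5 -355.6] short 14.3 long 97.4 short-axis deg -0.2 z 0.016
wood px [300. 316.] c [ 423.  -355.1] short 131.9 long 149.4 short-axis deg -88.9 z 0.016
wood px [120. 217.] c [ 198.7 -316.4] short 171.6 long 174.0 short-axis deg -9.3 z 0.016
terra px [329. 144.] c [ 422.4 -172.2] short 45.3 long 61.2 short-axis deg 21.5 z 0.021
terra px [366.  10.] c [436.8 -67.9] short 22.0 long 49.8 short-axis deg -80.6 z 0.021
{"dp":[0.092,0.064,0.010],"angular":[-0.017,0.001,0.000],"gripper":80},
{"dp":[0.092,0.064,0.012],"angular":[-0.017,0.001,0.000],"gripper":80},
{"dp":[0.093,0.063,0.014],"angular":[-0.017,0.001,0.000],"gripper":80},
{"dp":[0.093,0.063,0.015],"angular":[-0.017,0.001,0.000],"gripper":80},
{"dp":[0.093,0.062,0.017],"angular":[-0.017,0.001,0.000],"gripper":80},
{"dp":[0.093,0.062,0.019],"angular":[-0.017,0.001,0.000],"gripper":80},
{"dp":[0.093,0.061,0.021],"angular":[-0.017,0.001,0.000],"gripper":80},
{"dp":[0.093,0.060,0.022],"angular":[-0.017,0.001,0.000],"gripper":80},
rows 8
```

View pics/w6.png

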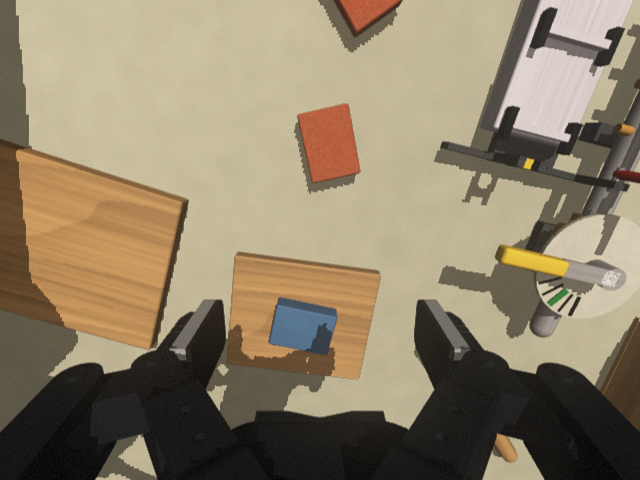

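Blue sample: centre (425.7,−354.3) on a board centred at (423,−355), flat. Next is the first brick at (422,−172).

Call:
arm_command([
  {"dp": [0.1,0.063,0.01],"angular": [-0.017,0,0],"gripper": 80},
  {"dp": [0.1,0.063,0.012],"angular": [-0.017,0,0],"gripper": 80},
  {"dp": [0.1,0.063,0.013],"angular": [-0.017,0,0],"gripper": 80},
  {"dp": [0.1,0.063,0.014],"angular": [-0.017,0,0],"gripper": 80},
  {"dp": [0.1,0.062,0.016],"angular": [-0.017,0,0],"gripper": 80},
  {"dp": [0.1,0.062,0.017],"angular": [-0.017,0,0],"gripper": 80},
  {"dp": [0.1,0.05,0.015],"angular": [-0.017,0,0],"gripper": 80},
  {"dp": [0.05,0,0],"angular": [0,0,0],"gripper": 80},
])

```text
clock: 14.55
position: [0.4211, -0.1757, 0.1108]
ee_rot: [0.697, -0.13, 0.694, 0.128]
contact_force: [0.7, 0.2, -0.0]
width: 0.0799
```

Run:
```python
from h import *
im=grab('wrist'); print(T()[:3,3].round(4),phi_now()); 
find(im,'terra',.02)
plan([([.4224,-.172,.007],21.5,5)],80)
```

```text
[ 0.421  -0.1758  0.1104] 20.937263152645787
terra px [322. 236.] c [ 422.1 -171.2] short 45.5 long 62.5 short-axis deg 21.6 z 0.021
terra px [402.  51.] c [424.9 -43.9] short 46.6 long 61.3 short-axis deg 42.3 z 0.021
{"dp":[0.172,0.006,0.004],"angular":[-0.001,0.000,0.000],"gripper":80},
{"dp":[0.172,0.006,0.004],"angular":[-0.001,0.000,0.000],"gripper":80},
{"dp":[0.172,0.005,0.004],"angular":[-0.001,0.000,0.000],"gripper":80},
{"dp":[0.172,0.005,0.004],"angular":[-0.001,0.000,0.000],"gripper":80},
{"dp":[0.172,0.005,0.004],"angular":[-0.001,0.000,0.000],"gripper":80},
rows 5
```

Call:
arm_command([
  {"dp": [0.18,0.008,0.004],"angular": [-0.001,0,0],"gripper": 80},
  {"dp": [0.2,0.008,0.004],"angular": [-0.001,0,0],"gripper": 80},
  {"dp": [0.2,0.008,0.004],"angular": [-0.001,0,0],"gripper": 80},
  {"dp": [0.17,0.008,0.004],"angular": [-0.001,0,0],"gripper": 80},
  {"dp": [0.1,0.006,0],"angular": [0,0,0],"gripper": 80},
  {"dp": [0,0,0],"angular": [0,0,0],"gripper": 35},
  {"dp": [0,0,0],"angular": [0,0,0],"gripper": 35},
  {"dp": [0,0,0],"angular": [0,0,0],"gripper": 35},
], grip_force=70)

```text
clock: 15.6
position: [0.4272, -0.1756, 0.009]
ee_rot: [0.7, -0.135, 0.69, 0.126]
contact_force: [0.9, 0.8, -0.9]
width: 0.0438
```

Call:
arm_command([
  {"dp": [0,0,0],"angular": [0,0,0],"gripper": 35},
  {"dp": [0,0,0],"angular": [0,0,0],"gripper": 35},
  {"dp": [-0.1,0,0],"angular": [0,0,0],"gripper": 35},
  {"dp": [-0.2,0,0],"angular": [0,0,0],"gripper": 35},
  {"dp": [-0.3,0,0],"angular": [0,0,0],"gripper": 35},
  {"dp": [-0.3,0,0],"angular": [0,0,0],"gripper": 35},
  {"dp": [-0.3,0,0],"angular": [0,0,0],"gripper": 35},
  {"dp": [-0.1,0,0],"angular": [0,0,0],"gripper": 35},
])

```text
clock: 16.6
position: [0.4241, -0.1737, 0.1729]
ee_rot: [0.7, -0.135, 0.69, 0.126]
contact_force: [1.2, 0.5, -1.8]
width: 0.044
```

```bash
cat >> h.py <<'E'
RO=np.array([.6052,.0126]); RX=np.array([.9973,-.0732]); RY=np.array([.0732,.9973])
def rackpt(x,y): return RO+x*RX+y*RY
def inhand(save=None):
    """held brick: pixels inside the finger gap, coordinates in tool frame (y along pads, z along jaws), mm"""
    im=grab('wrist',save); t=T(); P=cloud(im); Q=(P-t[:3,3])@t[:3,:3]
    h,s,v=cv2.split(cv2.cvtColor(im['image'],cv2.COLOR_BGR2HSV))
    m=((h<13)|(h>174))&(s>120)&(v>50)&(Q[...,0]>-.03)&(Q[...,0]<.012)&(np.abs(Q[...,1])<.06)&(np.abs(Q[...,2])<.05)
    q=Q[m]*1000; top=np.percentile(q[:,0],15); f=q[np.abs(q[:,0]-top)<3]
    print('held n',len(q),'top x %.1f'%top,'y',np.percentile(f[:,1],[0.5,99.5]).round(1),'z',np.percentile(f[:,2],[0.5,99.5]).round(1))
    mm=(m&(np.abs(Q[...,0]*1000-top)<3)).astype(np.uint8); c=max(cv2.findContours(mm,cv2.RETR_EXTERNAL,cv2.CHAIN_APPROX_NONE)[0],key=cv2.contourArea)
    r=cv2.minAreaRect((Q[c[:,0,1],c[:,0,0]][:,1:]*1000).astype(np.float32)); print('rect (y,z) mm',np.round(r[0],1),np.round(r[1],1),round(r[2],1))
def st():
    s=get_state();print('pos',T()[:3,3].round(4),'phi %.2f'%phi_now(),'w %.4f'%s['width'],'F',s['contact_force'].round(1),'clk',s['clock'])
E
python3 - <<'E'
from h import *
st(); inhand('w7.png'); print(rackpt(0,-.108),rackpt(0,-.036),rackpt(0,.036),rackpt(0,.108))
E
```

```text
pos [ 0.4241 -0.1737  0.1729] phi 21.27 w 0.0440 F [ 1.2  0.5 -1.8] clk 16.6
held n 15421 top x -12.3 y [-25.4  35.4] z [-22.   22.6]
rect (y,z) mm [4.6 0.4] [46.  62.5] 89.7
[ 0.5972944 -0.0951084] [ 0.6025648 -0.0233028] [0.6078352 0.0485028] [0.6131056 0.1203084]
```

Run:
```python
from h import *
plan([([.5966,-.0997,.12],-4.2,8)],35)
```

```text
{"dp":[0.058,0.008,0.195],"angular":[0.035,0.001,0.001],"gripper":35},
{"dp":[0.057,0.018,0.194],"angular":[0.035,0.001,0.001],"gripper":35},
{"dp":[0.057,0.029,0.193],"angular":[0.035,0.001,0.001],"gripper":35},
{"dp":[0.057,0.040,0.191],"angular":[0.035,0.001,0.001],"gripper":35},
{"dp":[0.057,0.050,0.189],"angular":[0.035,0.001,0.001],"gripper":35},
{"dp":[0.056,0.060,0.186],"angular":[0.035,0.001,0.001],"gripper":35},
{"dp":[0.056,0.070,0.182],"angular":[0.035,0.001,0.001],"gripper":35},
{"dp":[0.056,0.080,0.178],"angular":[0.035,0.001,0.001],"gripper":35},
rows 8
```

Call:
arm_command([
  {"dp": [0.04,0.008,0.195],"angular": [0.035,0.001,0.001],"gripper": 35},
  {"dp": [0.05,0.018,0.194],"angular": [0.035,0.001,0.001],"gripper": 35},
  {"dp": [0.055,0.029,0.193],"angular": [0.035,0.001,0.001],"gripper": 35},
  {"dp": [0.055,0.04,0.19],"angular": [0.035,0.001,0.001],"gripper": 35},
  {"dp": [0.055,0.05,0.189],"angular": [0.035,0.001,0.001],"gripper": 35},
  {"dp": [0.055,0.06,0.186],"angular": [0.035,0.001,0.001],"gripper": 35},
  {"dp": [0.055,0.07,0.182],"angular": [0.035,0.001,0.001],"gripper": 35},
  {"dp": [0.055,0.07,0.15],"angular": [0.03,0.001,0.001],"gripper": 35},
])

```text
clock: 17.65
position: [0.59, -0.0973, 0.1109]
ee_rot: [0.701, 0.029, 0.712, -0.025]
contact_force: [-0.8, 0.7, -0.3]
width: 0.0441
```

Run:
```python
from h import *
st(); inhand(); plan([([.5966,-.0997,.056],-4.2,6)],35)
```

```text
pos [ 0.59   -0.0973  0.1109] phi -4.43 w 0.0441 F [-0.8  0.7 -0.3] clk 17.65
held n 15351 top x -13.9 y [-26.5  34.3] z [-23.9  20.5]
rect (y,z) mm [ 3.7 -1.6] [46.  62.7] 89.9
{"dp":[0.074,-0.005,0.008],"angular":[-0.001,-0.002,-0.001],"gripper":35},
{"dp":[0.074,-0.005,0.008],"angular":[-0.001,-0.002,-0.001],"gripper":35},
{"dp":[0.075,-0.005,0.007],"angular":[-0.001,-0.002,-0.001],"gripper":35},
{"dp":[0.075,-0.004,0.007],"angular":[-0.001,-0.002,-0.001],"gripper":35},
{"dp":[0.075,-0.004,0.007],"angular":[-0.001,-0.002,-0.001],"gripper":35},
{"dp":[0.075,-0.004,0.007],"angular":[-0.001,-0.002,-0.001],"gripper":35},
rows 6
```

Call:
arm_command([
  {"dp": [0.074,-0.005,0.008],"angular": [-0.001,-0.002,-0.001],"gripper": 35},
  {"dp": [0.074,-0.005,0.008],"angular": [-0.001,-0.002,-0.001],"gripper": 35},
  {"dp": [0.075,-0.004,0.007],"angular": [-0.001,-0.002,-0.001],"gripper": 35},
  {"dp": [0.075,-0.004,0.007],"angular": [-0.001,-0.002,-0.001],"gripper": 35},
  {"dp": [0.075,-0.004,0.007],"angular": [-0.001,-0.002,-0.001],"gripper": 35},
  {"dp": [0.06,-0.003,0.007],"angular": [-0.001,-0.002,-0.001],"gripper": 35},
  {"dp": [0.01,0,0],"angular": [0,0,0],"gripper": 35},
  {"dp": [0,0,0],"angular": [0,0,0],"gripper": 35},
])

```text
clock: 18.7
position: [0.5928, -0.1002, 0.0504]
ee_rot: [0.706, 0.023, 0.708, -0.025]
contact_force: [0.9, -0.3, -0.5]
width: 0.0439
```

Run:
```python
from h import *
st(); inhand('w8.png'); plan([([.5966,-.0997,.0385],-4.2,4)],35)
```

```text
pos [ 0.5928 -0.1002  0.0504] phi -3.84 w 0.0439 F [ 0.9 -0.3 -0.5] clk 18.7
held n 15406 top x -12.6 y [-25.4  35.4] z [-21.9  22.5]
rect (y,z) mm [4.5 0.3] [46.1 62.7] 89.8
{"dp":[0.025,0.002,0.008],"angular":[0.001,-0.000,0.000],"gripper":35},
{"dp":[0.025,0.002,0.008],"angular":[0.001,-0.000,0.000],"gripper":35},
{"dp":[0.025,0.002,0.008],"angular":[0.001,-0.000,0.000],"gripper":35},
{"dp":[0.025,0.002,0.008],"angular":[0.001,-0.000,0.000],"gripper":35},
rows 4
```

View pics/w8.png

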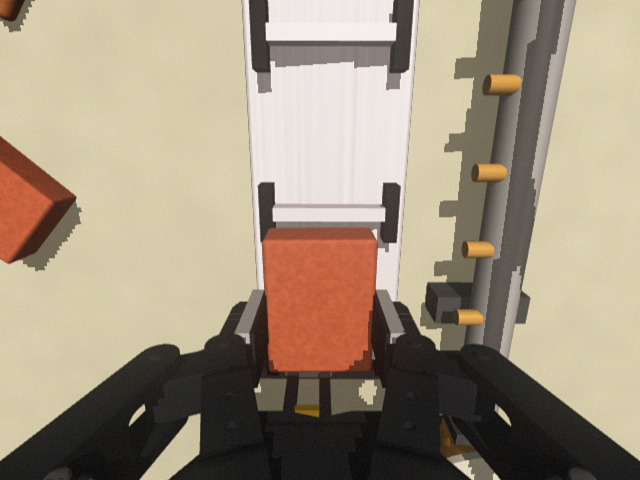

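Run:
```python
from h import *
im=grab('wrist'); 
def rk(p): d=p[:2]-RO; return np.array([d@RX,d@RY])*1000
for n,uv in dict(rib1top=(330,205),rib1bot=(330,221),Lout=(259,188),Lin=(274,188),Rin=(383,188),Rout=(399,188),rib2top=(330,23),rib2bot=(330,40)).items(): print(n,rk(onz(im,[uv],.04)[0]).round(1))
st()
```

```text
rib1top [  0.5 -69.1]
rib1bot [  0.6 -76.4]
Lout [-30.6 -61.7]
Lin [-24.  -61.7]
Rin [ 23.6 -61.4]
Rout [ 30.5 -61.3]
rib2top [-0.5  1.8]
rib2bot [-0.4 -4. ]
pos [ 0.5929 -0.1002  0.0507] phi -3.84 w 0.0442 F [-0.1 -1.  -1.5] clk 18.8
```

```bash
sed -i 's/RO=np.array(\[.6052,.0126\])/RO=np.array([.6051,.0118])/' h.py
```

Call:
arm_command([
  {"dp": [0,-0.001,0.015],"angular": [0.003,0,0],"gripper": 35},
  {"dp": [0,-0.001,0.015],"angular": [0.003,0,0],"gripper": 35},
  {"dp": [0,0,0.01],"angular": [0,0,0],"gripper": 35},
  {"dp": [0,0,0],"angular": [0,0,0],"gripper": 35},
  {"dp": [0,0,0],"angular": [0,0,0],"gripper": 35},
  {"dp": [0,0,0],"angular": [0,0,0],"gripper": 35},
  {"dp": [0,0,0],"angular": [0,0,0],"gripper": 35},
  {"dp": [0,0,0],"angular": [0,0,0],"gripper": 35},
])

```text
clock: 19.8
position: [0.5986, -0.1009, 0.0514]
ee_rot: [0.706, 0.026, 0.707, -0.028]
contact_force: [-0.4, -0.1, -0.8]
width: 0.0434
```

Run:
```python
from h import *
st(); inhand(); p=rackpt(0,-.108)-.0045*RY-.0003*RX; print(p); plan([([*p,.0385],-4.2,4)],35)
```

```text
pos [ 0.5986 -0.1009  0.0514] phi -4.41 w 0.0434 F [-0.4 -0.1 -0.8] clk 19.8
held n 15413 top x -12.7 y [-25.4  35.4] z [-21.9  22.6]
rect (y,z) mm [4.5 0.3] [46.  62.6] 89.9
[ 0.59656581 -0.10037429]
{"dp":[0.027,0.001,-0.004],"angular":[-0.001,-0.000,0.001],"gripper":35},
{"dp":[0.027,0.001,-0.004],"angular":[-0.001,-0.000,0.001],"gripper":35},
{"dp":[0.027,0.001,-0.004],"angular":[-0.001,-0.000,0.001],"gripper":35},
{"dp":[0.027,0.001,-0.004],"angular":[-0.001,-0.000,0.001],"gripper":35},
rows 4
```

Call:
arm_command([
  {"dp": [0,0.003,-0.015],"angular": [-0.002,0,0],"gripper": 35},
  {"dp": [0,0,0],"angular": [0,0,0],"gripper": 35},
  {"dp": [0.025,0,0],"angular": [0,0,0],"gripper": 35},
  {"dp": [0.025,0,0],"angular": [0,0,0],"gripper": 35},
  {"dp": [0.025,0,0],"angular": [0,0,0],"gripper": 35},
  {"dp": [0.02,0,0],"angular": [0,0,0],"gripper": 35},
  {"dp": [0,0,0],"angular": [0,0,0],"gripper": 35},
  {"dp": [0,0,0],"angular": [0,0,0],"gripper": 35},
])

```text
clock: 20.85
position: [0.5966, -0.1003, 0.0391]
ee_rot: [0.706, 0.025, 0.707, -0.027]
contact_force: [-0.6, 0.1, -1.0]
width: 0.044
```

Run:
```python
from h import *
st(); inhand('w9.png')
```

```text
pos [ 0.5966 -0.1003  0.0391] phi -4.22 w 0.0440 F [-0.6  0.1 -1. ] clk 20.85
held n 15184 top x -12.7 y [-25.3  35.4] z [-21.9  22.5]
rect (y,z) mm [4.6 0.3] [45.9 62.4] 90.0
```

Call:
arm_command([
  {"dp": [0.012,0,0],"angular": [0,0,0],"gripper": 35},
  {"dp": [0,0,0],"angular": [0,0,0],"gripper": 60},
  {"dp": [0,0,0],"angular": [0,0,0],"gripper": 72},
  {"dp": [0,0,0],"angular": [0,0,0],"gripper": 72},
  {"dp": [-0.2,0,0],"angular": [0,0,0],"gripper": 72},
  {"dp": [-0.4,0,0],"angular": [0,0,0],"gripper": 80},
  {"dp": [-0.3,0.1,-0.2],"angular": [-0.05,0,0],"gripper": 80},
  {"dp": [-0.2,0.1,-0.2],"angular": [-0.05,0,0],"gripper": 80},
])

```text
clock: 21.9
position: [0.5492, -0.0745, 0.1714]
ee_rot: [0.705, -0.031, 0.708, 0.03]
contact_force: [0.0, -0.0, -0.1]
width: 0.0799
```

Run:
```python
from h import *
im=grab('wrist','w10.png'); st(); find(im,'terra',.02); find(im,'terra',.05); print(rackpt(0,-.108))
plan([([.4249,-.0439,.11],42.3,8)],80)
```

```text
pos [ 0.547  -0.0732  0.1744] phi 5.13 w 0.0800 F [-2.8  1.3  2.4] clk 21.95
terra px [176. 171.] c [426.7 -42.3] short 47.6 long 61.7 short-axis deg 42.4 z 0.021
terra px [377. 260.] c [596.7 -94.6] short 46.1 long 62.9 short-axis deg -4.2 z 0.051
[ 0.5971944 -0.0959084]
{"dp":[0.068,0.042,-0.124],"angular":[-0.052,-0.000,0.000],"gripper":80},
{"dp":[0.067,0.052,-0.120],"angular":[-0.052,-0.000,0.000],"gripper":80},
{"dp":[0.067,0.061,-0.115],"angular":[-0.052,-0.000,0.000],"gripper":80},
{"dp":[0.067,0.070,-0.110],"angular":[-0.052,-0.000,0.000],"gripper":80},
{"dp":[0.067,0.079,-0.104],"angular":[-0.052,-0.000,0.000],"gripper":80},
{"dp":[0.067,0.087,-0.097],"angular":[-0.052,-0.000,0.000],"gripper":80},
{"dp":[0.067,0.095,-0.090],"angular":[-0.052,-0.000,0.000],"gripper":80},
{"dp":[0.067,0.102,-0.082],"angular":[-0.052,-0.000,0.000],"gripper":80},
rows 8
```

Call:
arm_command([
  {"dp": [0.067,0.042,-0.124],"angular": [-0.052,0,0],"gripper": 80},
  {"dp": [0.067,0.052,-0.12],"angular": [-0.052,0,0],"gripper": 80},
  {"dp": [0.067,0.061,-0.115],"angular": [-0.052,0,0],"gripper": 80},
  {"dp": [0.067,0.07,-0.11],"angular": [-0.052,0,0],"gripper": 80},
  {"dp": [0.067,0.079,-0.104],"angular": [-0.052,0,0],"gripper": 80},
  {"dp": [0.067,0.087,-0.09],"angular": [-0.052,0,0],"gripper": 80},
  {"dp": [0.067,0.08,-0.08],"angular": [-0.052,0,0],"gripper": 80},
  {"dp": [0.03,0.04,-0.04],"angular": [-0.03,0,0],"gripper": 80},
])

```text
clock: 22.95
position: [0.4339, -0.0479, 0.1128]
ee_rot: [0.661, -0.252, 0.661, 0.25]
contact_force: [-0.5, -0.7, 0.6]
width: 0.0799
```

Run:
```python
from h import *
im=grab('wrist'); st(); r=find(im,'terra',.02); t=T()
c,a=min(r,key=lambda x:np.hypot(*(x[0]-t[:2,3])))
plan([([*c,.008],a,5)],80)
```

```text
pos [ 0.4327 -0.0477  0.1124] phi 41.66 w 0.0801 F [-1.6 -1.1 -0.2] clk 23.0
terra px [315. 227.] c [424.7 -42.4] short 45.6 long 62.1 short-axis deg 42.4 z 0.021
terra px [587.   5.] c [454.  161.3] short 8.6 long 60.4 short-axis deg -48.5 z 0.021
{"dp":[0.174,0.016,-0.004],"angular":[-0.002,-0.000,0.000],"gripper":80},
{"dp":[0.174,0.016,-0.004],"angular":[-0.002,-0.000,0.000],"gripper":80},
{"dp":[0.174,0.016,-0.004],"angular":[-0.002,-0.000,0.000],"gripper":80},
{"dp":[0.174,0.016,-0.004],"angular":[-0.002,-0.000,0.000],"gripper":80},
{"dp":[0.174,0.016,-0.004],"angular":[-0.002,-0.000,0.000],"gripper":80},
rows 5
```

Call:
arm_command([
  {"dp": [0.18,0.016,-0.003],"angular": [-0.002,0,0],"gripper": 80},
  {"dp": [0.2,0.016,-0.003],"angular": [-0.002,0,0],"gripper": 80},
  {"dp": [0.2,0.016,-0.003],"angular": [-0.002,0,0],"gripper": 80},
  {"dp": [0.18,0.014,0],"angular": [-0.002,0,0],"gripper": 80},
  {"dp": [0.1,0.01,0],"angular": [0,0,0],"gripper": 80},
  {"dp": [0,0,0],"angular": [0,0,0],"gripper": 35},
  {"dp": [0,0,0],"angular": [0,0,0],"gripper": 35},
  {"dp": [0,0,0],"angular": [0,0,0],"gripper": 35},
])

```text
clock: 24.0
position: [0.431, -0.0438, 0.0075]
ee_rot: [0.662, -0.256, 0.659, 0.251]
contact_force: [-0.0, 0.3, -0.7]
width: 0.0444
```

Call:
arm_command([
  {"dp": [0,0,0],"angular": [0,0,0],"gripper": 35},
  {"dp": [0,0,0],"angular": [0,0,0],"gripper": 35},
  {"dp": [-0.15,0,0],"angular": [0,0,0],"gripper": 35},
  {"dp": [-0.3,0,0],"angular": [0,0,0],"gripper": 35},
  {"dp": [-0.3,0,0],"angular": [0,0,0],"gripper": 35},
  {"dp": [-0.2,0,0],"angular": [0,0,0],"gripper": 35},
  {"dp": [-0.05,0,0],"angular": [0,0,0],"gripper": 35},
  {"dp": [0,0,0],"angular": [0,0,0],"gripper": 35},
])

```text
clock: 25.0
position: [0.4295, -0.0431, 0.1309]
ee_rot: [0.662, -0.255, 0.659, 0.251]
contact_force: [-0.8, -0.8, -0.4]
width: 0.0442
```

```bash
cat >> h.py <<'E'
def toplace(n,y,z,h,rows,bot=.0075):
    p=rackpt(0,(-108+72*n)/1000)-y/1000*RY-z/1000*RX; print('TCP target',p.round(4)); plan([([*p,h],-4.2,rows)],35)
E
python3 - <<'E'
from h import *
st(); inhand(); toplace(1,4.5,.3,.09,8)
E
```

```text
pos [ 0.4295 -0.0431  0.1309] phi 41.92 w 0.0442 F [-0.8 -0.8 -0.4] clk 25.0
held n 15600 top x -14.3 y [-26.4  34.4] z [-21.7  22.9]
rect (y,z) mm [3.6 0.6] [45.8 62.7] 89.9
TCP target [ 0.6018 -0.0286]
{"dp":[0.043,-0.109,0.144],"angular":[0.064,0.000,0.000],"gripper":35},
{"dp":[0.043,-0.094,0.154],"angular":[0.064,0.000,0.000],"gripper":35},
{"dp":[0.043,-0.078,0.163],"angular":[0.064,0.000,0.000],"gripper":35},
{"dp":[0.043,-0.061,0.170],"angular":[0.064,0.000,0.000],"gripper":35},
{"dp":[0.043,-0.044,0.175],"angular":[0.064,0.000,0.000],"gripper":35},
{"dp":[0.042,-0.026,0.178],"angular":[0.064,0.000,0.000],"gripper":35},
{"dp":[0.042,-0.008,0.180],"angular":[0.064,0.000,0.000],"gripper":35},
{"dp":[0.042,0.010,0.180],"angular":[0.064,0.000,0.000],"gripper":35},
rows 8
```

Call:
arm_command([
  {"dp": [0.04,-0.109,0.144],"angular": [0.064,0,0],"gripper": 35},
  {"dp": [0.04,-0.094,0.154],"angular": [0.064,0,0],"gripper": 35},
  {"dp": [0.04,-0.078,0.163],"angular": [0.064,0,0],"gripper": 35},
  {"dp": [0.04,-0.061,0.17],"angular": [0.064,0,0],"gripper": 35},
  {"dp": [0.04,-0.044,0.175],"angular": [0.064,0,0],"gripper": 35},
  {"dp": [0.04,-0.026,0.175],"angular": [0.064,0,0],"gripper": 35},
  {"dp": [0.04,-0.008,0.17],"angular": [0.064,0,0],"gripper": 35},
  {"dp": [0.03,0.01,0.14],"angular": [0.05,0,0],"gripper": 35},
])

```text
clock: 26.05
position: [0.5915, -0.0291, 0.078]
ee_rot: [0.7, 0.027, 0.714, -0.028]
contact_force: [-0.7, -0.3, -0.7]
width: 0.0437
```

Run:
```python
from h import *
st(); toplace(1,3.6,.6,.052,5)
```

```text
pos [ 0.5915 -0.0291  0.078 ] phi -4.46 w 0.0437 F [-0.7 -0.3 -0.7] clk 26.05
TCP target [ 0.6016 -0.0276]
{"dp":[0.043,0.004,0.017],"angular":[-0.001,-0.003,0.000],"gripper":35},
{"dp":[0.043,0.004,0.017],"angular":[-0.001,-0.003,0.000],"gripper":35},
{"dp":[0.043,0.004,0.017],"angular":[-0.001,-0.003,0.000],"gripper":35},
{"dp":[0.043,0.004,0.017],"angular":[-0.001,-0.003,0.000],"gripper":35},
{"dp":[0.043,0.004,0.017],"angular":[-0.001,-0.003,0.000],"gripper":35},
rows 5
```

Call:
arm_command([
  {"dp": [0.03,0.004,0.012],"angular": [-0.001,-0.003,0],"gripper": 35},
  {"dp": [0.04,0.004,0.015],"angular": [-0.001,-0.003,0],"gripper": 35},
  {"dp": [0.04,0.004,0.015],"angular": [-0.001,-0.003,0],"gripper": 35},
  {"dp": [0.04,0.004,0.015],"angular": [-0.001,-0.003,0],"gripper": 35},
  {"dp": [0.03,0,0.01],"angular": [0,-0.003,0],"gripper": 35},
  {"dp": [0,0,0],"angular": [0,0,0],"gripper": 35},
  {"dp": [0,0,0],"angular": [0,0,0],"gripper": 35},
  {"dp": [0,0,0],"angular": [0,0,0],"gripper": 35},
])

```text
clock: 27.05
position: [0.5962, -0.0275, 0.0518]
ee_rot: [0.706, 0.024, 0.707, -0.024]
contact_force: [0.8, 0.2, -1.1]
width: 0.0441
```

Run:
```python
from h import *
inhand(); st(); toplace(1,3.6,.6,.0365,5)
```

```text
held n 19062 top x -13.9 y [-26.4  34.9] z [-21.9  22.4]
rect (y,z) mm [3.9 0.3] [45.9 62.8] 89.9
pos [ 0.5962 -0.0275  0.0518] phi -3.87 w 0.0446 F [ 1.1 -0.1 -1. ] clk 27.1
TCP target [ 0.6016 -0.0276]
{"dp":[0.025,0.000,0.009],"angular":[0.001,-0.000,0.000],"gripper":35},
{"dp":[0.025,0.000,0.009],"angular":[0.001,-0.000,0.000],"gripper":35},
{"dp":[0.025,0.000,0.009],"angular":[0.001,-0.000,0.000],"gripper":35},
{"dp":[0.025,0.000,0.009],"angular":[0.001,-0.000,0.000],"gripper":35},
{"dp":[0.025,0.000,0.009],"angular":[0.001,-0.000,0.000],"gripper":35},
rows 5
```

Call:
arm_command([
  {"dp": [0,0,0.02],"angular": [0.002,0,0],"gripper": 35},
  {"dp": [0,0,0.018],"angular": [0.002,0,0],"gripper": 35},
  {"dp": [0,0,0],"angular": [0,0,0],"gripper": 35},
  {"dp": [0,0,0],"angular": [0,0,0],"gripper": 35},
  {"dp": [0,0,0],"angular": [0,0,0],"gripper": 35},
  {"dp": [0,0,0],"angular": [0,0,0],"gripper": 35},
  {"dp": [0,0,0],"angular": [0,0,0],"gripper": 35},
  {"dp": [0,0,0],"angular": [0,0,0],"gripper": 35},
])

```text
clock: 28.1
position: [0.6013, -0.0278, 0.052]
ee_rot: [0.706, 0.026, 0.707, -0.027]
contact_force: [-0.9, -0.2, -0.7]
width: 0.0443
```

Run:
```python
from h import *
inhand(); st(); toplace(1,3.8,.4,.0365,5)
```

```text
held n 18992 top x -13.9 y [-26.3  34.9] z [-21.9  22.5]
rect (y,z) mm [3.9 0.3] [46.  62.7] 90.0
pos [ 0.6013 -0.0278  0.052 ] phi -4.25 w 0.0439 F [ 0.3 -0.2 -0.6] clk 28.15
TCP target [ 0.6018 -0.0279]
{"dp":[0.026,-0.000,0.001],"angular":[-0.000,-0.000,0.000],"gripper":35},
{"dp":[0.026,-0.000,0.001],"angular":[-0.000,-0.000,0.000],"gripper":35},
{"dp":[0.026,-0.000,0.001],"angular":[-0.000,-0.000,0.000],"gripper":35},
{"dp":[0.026,-0.000,0.001],"angular":[-0.000,-0.000,0.000],"gripper":35},
{"dp":[0.026,-0.000,0.001],"angular":[-0.000,-0.000,0.000],"gripper":35},
rows 5
```

Call:
arm_command([
  {"dp": [0.025,0,0.002],"angular": [0,0,0],"gripper": 35},
  {"dp": [0.03,0,0.002],"angular": [0,0,0],"gripper": 35},
  {"dp": [0.03,0,0],"angular": [0,0,0],"gripper": 35},
  {"dp": [0.03,0,0],"angular": [0,0,0],"gripper": 35},
  {"dp": [0.015,0,0],"angular": [0,0,0],"gripper": 35},
  {"dp": [0,0,0],"angular": [0,0,0],"gripper": 35},
  {"dp": [0,0,0],"angular": [0,0,0],"gripper": 35},
  {"dp": [0,0,0],"angular": [0,0,0],"gripper": 35},
])

```text
clock: 29.15
position: [0.6021, -0.0278, 0.0374]
ee_rot: [0.706, 0.026, 0.707, -0.027]
contact_force: [-0.5, 0.7, 0.2]
width: 0.0441
```

Call:
arm_command([
  {"dp": [0,0,0],"angular": [0,0,0],"gripper": 60},
  {"dp": [0,0,0],"angular": [0,0,0],"gripper": 72},
  {"dp": [0,0,0],"angular": [0,0,0],"gripper": 72},
  {"dp": [-0.2,0,0],"angular": [0,0,0],"gripper": 72},
  {"dp": [-0.4,0,0],"angular": [0,0,0],"gripper": 80},
  {"dp": [-0.3,0.3,-0.2],"angular": [0,0,0],"gripper": 80},
  {"dp": [-0.1,0.4,-0.3],"angular": [0,0,0],"gripper": 80},
  {"dp": [0,0.4,-0.3],"angular": [0,0,0],"gripper": 80},
])

```text
clock: 30.15
position: [0.5183, 0.1114, 0.1603]
ee_rot: [0.707, 0.029, 0.706, -0.029]
contact_force: [1.1, 0.7, 0.1]
width: 0.0802
```

Run:
```python
from h import *
im=grab('wrist','w11.png'); st(); find(im,'terra',.02); find(im,'terra',.05); print(rackpt(0,-.036))
```

```text
pos [0.5121 0.1174 0.1599] phi -4.50 w 0.0802 F [-4.7  3.   0.1] clk 30.2
terra px [215. 148.] c [441.9 179.9] short 45.7 long 62.5 short-axis deg -56.8 z 0.021
terra px [189.   9.] c [442.3 272.1] short 17.8 long 48.8 short-axis deg 85.3 z 0.021
terra px [413. 378.] c [592.8 -20.7] short 27.5 long 65.4 short-axis deg -3.7 z 0.051
[ 0.6024648 -0.0241028]
```

Run:
```python
from h import *
st(); plan([([.4419,.1799,.11],-56.8,8)],75)
```

```text
pos [0.5121 0.1174 0.1599] phi -4.50 w 0.0802 F [-4.7  3.   0.1] clk 30.2
{"dp":[0.053,0.059,-0.078],"angular":[0.073,-0.001,-0.000],"gripper":75},
{"dp":[0.053,0.050,-0.084],"angular":[0.073,-0.001,-0.000],"gripper":75},
{"dp":[0.053,0.040,-0.089],"angular":[0.073,-0.001,-0.000],"gripper":75},
{"dp":[0.052,0.029,-0.093],"angular":[0.073,-0.001,-0.000],"gripper":75},
{"dp":[0.052,0.019,-0.096],"angular":[0.073,-0.001,-0.000],"gripper":75},
{"dp":[0.052,0.008,-0.097],"angular":[0.073,-0.001,-0.000],"gripper":75},
{"dp":[0.052,-0.004,-0.098],"angular":[0.073,-0.001,-0.000],"gripper":75},
{"dp":[0.052,-0.015,-0.097],"angular":[0.073,-0.001,-0.000],"gripper":75},
rows 8
```

Call:
arm_command([
  {"dp": [0.052,0.045,-0.06],"angular": [0.08,0,0],"gripper": 75},
  {"dp": [0.052,0.045,-0.07],"angular": [0.08,0,0],"gripper": 75},
  {"dp": [0.052,0.035,-0.085],"angular": [0.08,0,0],"gripper": 75},
  {"dp": [0.052,0.025,-0.09],"angular": [0.08,0,0],"gripper": 75},
  {"dp": [0.052,0.015,-0.09],"angular": [0.08,0,0],"gripper": 75},
  {"dp": [0.052,0.005,-0.09],"angular": [0.08,0,0],"gripper": 75},
  {"dp": [0.052,0,-0.08],"angular": [0.08,0,0],"gripper": 75},
  {"dp": [0.04,0,-0.05],"angular": [0.03,0,0],"gripper": 75},
])

```text
clock: 31.2
position: [0.4534, 0.1757, 0.1116]
ee_rot: [0.613, 0.35, 0.617, -0.347]
contact_force: [-0.1, 0.6, 0.5]
width: 0.0752
```

Run:
```python
from h import *
im=grab('wrist'); st(); r=find(im,'terra',.02); t=T()
c,a=min(r,key=lambda x:np.hypot(*(x[0]-t[:2,3])))
plan([([*c,.008],a,5)],75)
```

```text
pos [0.4526 0.176  0.1111] phi -59.11 w 0.0744 F [-1.   0.3 -0.6] clk 31.25
terra px [307. 252.] c [442.1 180.3] short 45.4 long 62.8 short-axis deg -56.8 z 0.021
terra px [147. 170.] c [437.4 299.5] short 46.4 long 63.2 short-axis deg 17.9 z 0.021
{"dp":[0.172,-0.011,-0.014],"angular":[-0.005,-0.001,0.000],"gripper":75},
{"dp":[0.172,-0.011,-0.014],"angular":[-0.005,-0.001,0.000],"gripper":75},
{"dp":[0.172,-0.011,-0.015],"angular":[-0.005,-0.001,0.000],"gripper":75},
{"dp":[0.172,-0.011,-0.015],"angular":[-0.005,-0.001,0.000],"gripper":75},
{"dp":[0.172,-0.011,-0.015],"angular":[-0.005,-0.001,0.000],"gripper":75},
rows 5
```

Call:
arm_command([
  {"dp": [0.17,-0.011,-0.014],"angular": [-0.005,-0.001,0],"gripper": 75},
  {"dp": [0.19,-0.011,-0.014],"angular": [-0.005,-0.001,0],"gripper": 75},
  {"dp": [0.2,-0.011,-0.014],"angular": [-0.005,-0.001,0],"gripper": 75},
  {"dp": [0.18,-0.01,-0.014],"angular": [-0.005,0,0],"gripper": 75},
  {"dp": [0.1,-0.008,-0.01],"angular": [-0.003,0,0],"gripper": 75},
  {"dp": [0,0,0],"angular": [0,0,0],"gripper": 35},
  {"dp": [0,0,0],"angular": [0,0,0],"gripper": 35},
  {"dp": [0,0,0],"angular": [0,0,0],"gripper": 35},
])

```text
clock: 32.25
position: [0.447, 0.1797, 0.0106]
ee_rot: [0.623, 0.338, 0.621, -0.334]
contact_force: [-0.4, 0.4, -1.7]
width: 0.044
```

Call:
arm_command([
  {"dp": [0,0,0],"angular": [0,0,0],"gripper": 35},
  {"dp": [0,0,0],"angular": [0,0,0],"gripper": 35},
  {"dp": [-0.15,0,0],"angular": [0,0,0],"gripper": 35},
  {"dp": [-0.3,0,0],"angular": [0,0,0],"gripper": 35},
  {"dp": [-0.3,0,0],"angular": [0,0,0],"gripper": 35},
  {"dp": [-0.2,0,0],"angular": [0,0,0],"gripper": 35},
  {"dp": [-0.05,0,0],"angular": [0,0,0],"gripper": 35},
  {"dp": [0,0,0],"angular": [0,0,0],"gripper": 35},
])

```text
clock: 33.25
position: [0.4456, 0.179, 0.1337]
ee_rot: [0.623, 0.337, 0.621, -0.334]
contact_force: [-0.2, 0.4, -2.6]
width: 0.0438
```

Run:
```python
from h import *
st(); inhand(); toplace(2,3.9,.3,.09,8)
```

```text
pos [0.4456 0.179  0.1337] phi -56.67 w 0.0438 F [-0.2  0.4 -2.6] clk 33.25
held n 14637 top x -11.7 y [-33.5  27.3] z [-22.2  22.1]
rect (y,z) mm [-3.4 -0.1] [62.3 45.9] 0.3
TCP target [0.6072 0.0438]
{"dp":[0.045,0.063,0.210],"angular":[-0.073,0.000,-0.000],"gripper":35},
{"dp":[0.045,0.039,0.216],"angular":[-0.073,0.000,-0.000],"gripper":35},
{"dp":[0.045,0.014,0.219],"angular":[-0.073,0.000,-0.000],"gripper":35},
{"dp":[0.045,-0.011,0.219],"angular":[-0.073,0.000,-0.000],"gripper":35},
{"dp":[0.045,-0.036,0.217],"angular":[-0.073,0.000,-0.000],"gripper":35},
{"dp":[0.045,-0.061,0.211],"angular":[-0.073,0.000,-0.000],"gripper":35},
{"dp":[0.045,-0.084,0.203],"angular":[-0.073,0.000,-0.000],"gripper":35},
{"dp":[0.045,-0.107,0.192],"angular":[-0.073,0.000,-0.000],"gripper":35},
rows 8
```

Call:
arm_command([
  {"dp": [0.04,0.068,0.2],"angular": [-0.073,0,0],"gripper": 35},
  {"dp": [0.04,0.045,0.21],"angular": [-0.073,0,0],"gripper": 35},
  {"dp": [0.04,0.02,0.212],"angular": [-0.073,0,0],"gripper": 35},
  {"dp": [0.04,-0.004,0.215],"angular": [-0.073,0,0],"gripper": 35},
  {"dp": [0.04,-0.029,0.215],"angular": [-0.073,0,0],"gripper": 35},
  {"dp": [0.04,-0.054,0.21],"angular": [-0.073,0,0],"gripper": 35},
  {"dp": [0.04,-0.07,0.2],"angular": [-0.073,0,0],"gripper": 35},
  {"dp": [0.03,-0.07,0.16],"angular": [-0.06,0,0],"gripper": 35},
])

```text
clock: 34.3
position: [0.602, 0.0556, 0.0806]
ee_rot: [0.699, 0.022, 0.714, -0.021]
contact_force: [0.3, 0.3, -1.8]
width: 0.044
```

Run:
```python
from h import *
get_image('wrist'); st(); toplace(2,-3.4,-.1,.056,5)
```

```text
pos [0.6046 0.0539 0.0799] phi -3.38 w 0.0439 F [ 3.1 -1.7 -1. ] clk 34.35
TCP target [0.6081 0.0511]
{"dp":[0.040,-0.004,0.007],"angular":[0.002,-0.002,0.000],"gripper":35},
{"dp":[0.040,-0.004,0.007],"angular":[0.002,-0.002,0.000],"gripper":35},
{"dp":[0.040,-0.004,0.007],"angular":[0.002,-0.002,0.000],"gripper":35},
{"dp":[0.040,-0.004,0.006],"angular":[0.002,-0.002,0.000],"gripper":35},
{"dp":[0.040,-0.004,0.006],"angular":[0.002,-0.002,0.000],"gripper":35},
rows 5
```

Call:
arm_command([
  {"dp": [0.04,-0.004,0.007],"angular": [0.002,-0.002,0],"gripper": 35},
  {"dp": [0.04,-0.004,0.008],"angular": [0.002,-0.002,0],"gripper": 35},
  {"dp": [0.04,-0.004,0.008],"angular": [0.002,-0.002,0],"gripper": 35},
  {"dp": [0.04,-0.003,0.008],"angular": [0.002,-0.002,0],"gripper": 35},
  {"dp": [0.03,-0.002,0.008],"angular": [0.001,-0.002,0],"gripper": 35},
  {"dp": [0,0,0],"angular": [0,0,0],"gripper": 35},
  {"dp": [0,0,0],"angular": [0,0,0],"gripper": 35},
  {"dp": [0,0,0],"angular": [0,0,0],"gripper": 35},
])

```text
clock: 35.35
position: [0.6051, 0.0531, 0.0533]
ee_rot: [0.704, 0.027, 0.709, -0.027]
contact_force: [-0.3, 0.1, -1.0]
width: 0.0439
```

Run:
```python
from h import *
inhand('w12.png'); st(); toplace(2,-3.4,.0,.0385,5)
```

```text
held n 16843 top x -11.2 y [-33.9  26.9] z [-22.   22.5]
rect (y,z) mm [-3.8  0.2] [62.4 46. ] 0.2
pos [0.6052 0.0531 0.0533] phi -4.38 w 0.0435 F [-0.1 -1.  -1.2] clk 35.4
TCP target [0.608  0.0511]
{"dp":[0.025,-0.003,0.005],"angular":[-0.000,-0.001,0.000],"gripper":35},
{"dp":[0.025,-0.003,0.005],"angular":[-0.000,-0.001,0.000],"gripper":35},
{"dp":[0.025,-0.003,0.005],"angular":[-0.000,-0.001,0.000],"gripper":35},
{"dp":[0.025,-0.003,0.005],"angular":[-0.000,-0.001,0.000],"gripper":35},
{"dp":[0.025,-0.003,0.005],"angular":[-0.000,-0.001,0.000],"gripper":35},
rows 5
```

Call:
arm_command([
  {"dp": [0,-0.007,0.011],"angular": [0,-0.001,0],"gripper": 35},
  {"dp": [0,-0.006,0.01],"angular": [0,-0.001,0],"gripper": 35},
  {"dp": [0,0,0],"angular": [0,0,0],"gripper": 35},
  {"dp": [0,0,0],"angular": [0,0,0],"gripper": 35},
  {"dp": [0,0,0],"angular": [0,0,0],"gripper": 35},
  {"dp": [0,0,0],"angular": [0,0,0],"gripper": 35},
  {"dp": [0,0,0],"angular": [0,0,0],"gripper": 35},
  {"dp": [0,0,0],"angular": [0,0,0],"gripper": 35},
])

```text
clock: 36.4
position: [0.608, 0.0511, 0.0535]
ee_rot: [0.705, 0.027, 0.708, -0.027]
contact_force: [0.0, -0.2, -1.3]
width: 0.0439
```

Run:
```python
from h import *
inhand(); st(); toplace(2,-3.8,.1,.0385,5)
```

```text
held n 16778 top x -11.3 y [-33.9  26.9] z [-21.9  22.5]
rect (y,z) mm [-3.9  0.2] [46.  62.8] 89.8
pos [0.608  0.0511 0.0535] phi -4.39 w 0.0438 F [-0.   0.8 -0.8] clk 36.45
TCP target [0.6079 0.0515]
{"dp":[0.025,0.001,-0.000],"angular":[-0.000,-0.001,0.000],"gripper":35},
{"dp":[0.025,0.001,-0.000],"angular":[-0.000,-0.001,0.000],"gripper":35},
{"dp":[0.025,0.001,-0.000],"angular":[-0.000,-0.001,0.000],"gripper":35},
{"dp":[0.025,0.001,-0.000],"angular":[-0.000,-0.001,0.000],"gripper":35},
{"dp":[0.025,0.001,-0.000],"angular":[-0.000,-0.001,0.000],"gripper":35},
rows 5
```

Call:
arm_command([
  {"dp": [0.025,0.003,0],"angular": [0,-0.001,0],"gripper": 35},
  {"dp": [0.03,0,0],"angular": [0,-0.001,0],"gripper": 35},
  {"dp": [0.03,0,0],"angular": [0,0,0],"gripper": 35},
  {"dp": [0.025,0,0],"angular": [0,0,0],"gripper": 35},
  {"dp": [0.012,0,0],"angular": [0,0,0],"gripper": 35},
  {"dp": [0,0,0],"angular": [0,0,0],"gripper": 35},
  {"dp": [0,0,0],"angular": [0,0,0],"gripper": 35},
  {"dp": [0,0,0],"angular": [0,0,0],"gripper": 35},
])

```text
clock: 37.45
position: [0.6081, 0.0514, 0.0399]
ee_rot: [0.707, 0.027, 0.707, -0.027]
contact_force: [0.2, 0.2, 0.2]
width: 0.0441
```

Call:
arm_command([
  {"dp": [0,0,0],"angular": [0,0,0],"gripper": 60},
  {"dp": [0,0,0],"angular": [0,0,0],"gripper": 72},
  {"dp": [0,0,0],"angular": [0,0,0],"gripper": 72},
  {"dp": [-0.2,0,0],"angular": [0,0,0],"gripper": 72},
  {"dp": [-0.4,0,0],"angular": [0,0,0],"gripper": 80},
  {"dp": [-0.3,0.3,-0.2],"angular": [0,0,0],"gripper": 80},
  {"dp": [-0.1,0.45,-0.25],"angular": [0,0,0],"gripper": 80},
  {"dp": [0,0.45,-0.25],"angular": [0,0,0],"gripper": 80},
])

```text
clock: 38.45
position: [0.5377, 0.2018, 0.1634]
ee_rot: [0.708, 0.03, 0.705, -0.03]
contact_force: [0.7, 0.2, -0.5]
width: 0.08
```

Run:
```python
from h import *
im=grab('wrist','w13.png'); st(); find(im,'terra',.02); find(im,'terra',.05); print(rackpt(0,.036)); plan([([.4374,.2995,.11],17.9,8)],75)
```

```text
pos [0.5329 0.2091 0.1631] phi -4.63 w 0.0798 F [-3.4  4.1  0.2] clk 38.5
terra px [177. 110.] c [437.7 300.4] short 47.1 long 61.8 short-axis deg 18.0 z 0.021
terra px [405. 391.] c [605.1  50.3] short 40.8 long 65.1 short-axis deg -3.6 z 0.051
[0.6077352 0.0477028]
{"dp":[0.056,0.085,-0.107],"angular":[-0.031,-0.000,-0.001],"gripper":75},
{"dp":[0.056,0.091,-0.102],"angular":[-0.031,-0.000,-0.001],"gripper":75},
{"dp":[0.056,0.096,-0.098],"angular":[-0.031,-0.000,-0.001],"gripper":75},
{"dp":[0.056,0.100,-0.093],"angular":[-0.031,-0.000,-0.001],"gripper":75},
{"dp":[0.056,0.105,-0.088],"angular":[-0.031,-0.000,-0.001],"gripper":75},
{"dp":[0.056,0.109,-0.083],"angular":[-0.031,-0.000,-0.001],"gripper":75},
{"dp":[0.056,0.113,-0.077],"angular":[-0.031,-0.000,-0.001],"gripper":75},
{"dp":[0.055,0.117,-0.071],"angular":[-0.031,-0.000,-0.001],"gripper":75},
rows 8
```

Call:
arm_command([
  {"dp": [0.055,0.065,-0.085],"angular": [-0.031,0,0],"gripper": 75},
  {"dp": [0.055,0.08,-0.1],"angular": [-0.031,0,0],"gripper": 75},
  {"dp": [0.055,0.096,-0.098],"angular": [-0.031,0,0],"gripper": 75},
  {"dp": [0.055,0.1,-0.093],"angular": [-0.031,0,0],"gripper": 75},
  {"dp": [0.055,0.105,-0.088],"angular": [-0.031,0,0],"gripper": 75},
  {"dp": [0.055,0.105,-0.083],"angular": [-0.031,0,0],"gripper": 75},
  {"dp": [0.055,0.1,-0.07],"angular": [-0.031,0,0],"gripper": 75},
  {"dp": [0.03,0.06,-0.05],"angular": [-0.02,0,0],"gripper": 75},
])

```text
clock: 39.5
position: [0.4389, 0.2903, 0.1097]
ee_rot: [0.697, -0.109, 0.699, 0.113]
contact_force: [-0.8, 0.3, -0.5]
width: 0.075
```

Run:
```python
from h import *
im=grab('wrist','w14.png'); st(); r=find(im,'terra',.02); t=T()
c,a=min(r,key=lambda x:np.hypot(*(x[0]-t[:2,3])))
plan([([*c,.008],a,5)],75)
sc=grab('scene'); print('stamp',onz(sc,[[457,226]],0),'offcut',onz(sc,[[430,178],[447,203]],.01))
```

```text
pos [0.4375 0.2905 0.1094] phi 18.12 w 0.0751 F [-2.1  0.4 -0.2] clk 39.55
terra px [319. 229.] c [435.9 301. ] short 45.5 long 61.8 short-axis deg 18.1 z 0.021
{"dp":[0.169,0.016,0.004],"angular":[0.000,-0.000,-0.001],"gripper":75},
{"dp":[0.169,0.017,0.003],"angular":[0.000,-0.000,-0.001],"gripper":75},
{"dp":[0.169,0.017,0.003],"angular":[0.000,-0.000,-0.001],"gripper":75},
{"dp":[0.169,0.017,0.003],"angular":[0.000,-0.000,-0.001],"gripper":75},
{"dp":[0.169,0.017,0.003],"angular":[0.000,-0.000,-0.001],"gripper":75},
rows 5
stamp [[0.53934938 0.38436285 0.        ]] offcut [[0.36479323 0.38436945 0.01      ]
 [0.46369198 0.38972737 0.01      ]]
```

View pics/w14.png

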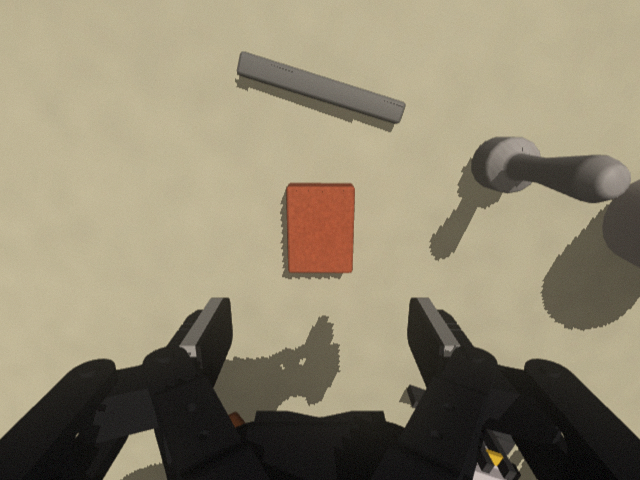

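The brick at (319,229) has clear space around it. The offcut (320,88) and stamp (507,165) are well away from the fingers.

Call:
arm_command([
  {"dp": [0.17,0.018,0.004],"angular": [0,0,0],"gripper": 75},
  {"dp": [0.19,0.018,0.003],"angular": [0,0,0],"gripper": 75},
  {"dp": [0.2,0.018,0.003],"angular": [0,0,0],"gripper": 75},
  {"dp": [0.18,0.017,0.003],"angular": [0,0,0],"gripper": 75},
  {"dp": [0.1,0.016,0],"angular": [0,0,0],"gripper": 75},
  {"dp": [0,0,0],"angular": [0,0,0],"gripper": 35},
  {"dp": [0,0,0],"angular": [0,0,0],"gripper": 35},
  {"dp": [0,0,0],"angular": [0,0,0],"gripper": 35},
])

```text
clock: 40.6
position: [0.443, 0.3024, 0.0106]
ee_rot: [0.701, -0.108, 0.695, 0.113]
contact_force: [-0.6, -0.7, -0.6]
width: 0.0439
```

Call:
arm_command([
  {"dp": [0,0,0],"angular": [0,0,0],"gripper": 35},
  {"dp": [0,0,0],"angular": [0,0,0],"gripper": 35},
  {"dp": [-0.15,0,0],"angular": [0,0,0],"gripper": 35},
  {"dp": [-0.3,0,0],"angular": [0,0,0],"gripper": 35},
  {"dp": [-0.3,0,0],"angular": [0,0,0],"gripper": 35},
  {"dp": [-0.2,0,0],"angular": [0,0,0],"gripper": 35},
  {"dp": [-0.05,0,0],"angular": [0,0,0],"gripper": 35},
  {"dp": [0,0,0],"angular": [0,0,0],"gripper": 35},
])

```text
clock: 41.6
position: [0.4417, 0.3009, 0.1338]
ee_rot: [0.701, -0.108, 0.695, 0.113]
contact_force: [-0.3, 0.0, -1.1]
width: 0.0438
```

Run:
```python
from h import *
st(); inhand(); toplace(3,3.9,.3,.09,8)
```

```text
pos [0.4417 0.3009 0.1338] phi 18.00 w 0.0438 F [-0.3  0.  -1.1] clk 41.6
held n 14967 top x -11.9 y [-29.5  31.4] z [-21.5  22.9]
rect (y,z) mm [0.5 0.6] [62.6 45.7] 0.3
TCP target [0.6124 0.1156]
{"dp":[0.045,-0.239,0.109],"angular":[0.031,0.001,-0.001],"gripper":35},
{"dp":[0.045,-0.233,0.121],"angular":[0.031,0.001,-0.001],"gripper":35},
{"dp":[0.045,-0.227,0.132],"angular":[0.031,0.001,-0.001],"gripper":35},
{"dp":[0.045,-0.220,0.143],"angular":[0.031,0.001,-0.001],"gripper":35},
{"dp":[0.045,-0.213,0.153],"angular":[0.031,0.001,-0.001],"gripper":35},
{"dp":[0.045,-0.205,0.164],"angular":[0.031,0.001,-0.001],"gripper":35},
{"dp":[0.045,-0.197,0.173],"angular":[0.031,0.001,-0.001],"gripper":35},
{"dp":[0.045,-0.188,0.183],"angular":[0.031,0.001,-0.001],"gripper":35},
rows 8
```

Call:
arm_command([
  {"dp": [0.0,-0.22,0.1],"angular": [0.031,0,0],"gripper": 35},
  {"dp": [0.0,-0.225,0.118],"angular": [0.031,0,0],"gripper": 35},
  {"dp": [0.03,-0.223,0.13],"angular": [0.031,0,0],"gripper": 35},
  {"dp": [0.03,-0.216,0.14],"angular": [0.031,0,0],"gripper": 35},
  {"dp": [0.03,-0.21,0.15],"angular": [0.031,0,0],"gripper": 35},
  {"dp": [0.04,-0.2,0.16],"angular": [0.031,0,0],"gripper": 35},
  {"dp": [0.04,-0.19,0.165],"angular": [0.031,0,0],"gripper": 35},
  {"dp": [0.04,-0.15,0.15],"angular": [0.025,0,0],"gripper": 35},
])

```text
clock: 42.65
position: [0.5994, 0.1193, 0.0934]
ee_rot: [0.701, 0.028, 0.712, -0.025]
contact_force: [-0.6, 0.9, -1.0]
width: 0.044
```

Run:
```python
from h import *
get_image('wrist'); st(); toplace(3,.4,.4,.055,5)
```

```text
pos [0.6019 0.1167 0.0926] phi -4.43 w 0.0439 F [ 2.1 -1.1 -1.2] clk 42.7
TCP target [0.6126 0.1191]
{"dp":[0.062,0.005,0.018],"angular":[-0.001,-0.002,-0.000],"gripper":35},
{"dp":[0.063,0.005,0.018],"angular":[-0.001,-0.002,-0.000],"gripper":35},
{"dp":[0.063,0.005,0.018],"angular":[-0.001,-0.002,-0.000],"gripper":35},
{"dp":[0.063,0.005,0.018],"angular":[-0.001,-0.002,-0.000],"gripper":35},
{"dp":[0.063,0.005,0.018],"angular":[-0.001,-0.002,-0.000],"gripper":35},
rows 5
```

Call:
arm_command([
  {"dp": [0.055,0.005,0.02],"angular": [-0.001,-0.002,0],"gripper": 35},
  {"dp": [0.06,0.005,0.02],"angular": [-0.001,-0.002,0],"gripper": 35},
  {"dp": [0.06,0.005,0.02],"angular": [-0.001,-0.002,0],"gripper": 35},
  {"dp": [0.06,0.005,0.02],"angular": [-0.001,-0.002,0],"gripper": 35},
  {"dp": [0.05,0.005,0.015],"angular": [-0.001,-0.002,0],"gripper": 35},
  {"dp": [0,0,0],"angular": [0,0,0],"gripper": 35},
  {"dp": [0,0,0],"angular": [0,0,0],"gripper": 35},
  {"dp": [0,0,0],"angular": [0,0,0],"gripper": 35},
])

```text
clock: 43.7
position: [0.6116, 0.1211, 0.0545]
ee_rot: [0.707, 0.024, 0.707, -0.023]
contact_force: [-0.1, -0.1, -0.2]
width: 0.0441
```

Run:
```python
from h import *
inhand('w15.png'); st(); toplace(3,.4,.4,.0385,5)
```

```text
held n 17797 top x -11.4 y [-29.5  31.5] z [-21.9  22.5]
rect (y,z) mm [0.7 0.3] [62.6 46. ] 0.4
pos [0.6116 0.1211 0.0546] phi -3.83 w 0.0440 F [-0.3  0.2 -0.2] clk 43.75
TCP target [0.6126 0.1191]
{"dp":[0.027,-0.003,0.002],"angular":[0.001,-0.000,-0.000],"gripper":35},
{"dp":[0.027,-0.003,0.002],"angular":[0.001,-0.000,-0.000],"gripper":35},
{"dp":[0.027,-0.003,0.002],"angular":[0.001,-0.000,-0.000],"gripper":35},
{"dp":[0.027,-0.003,0.002],"angular":[0.001,-0.000,-0.000],"gripper":35},
{"dp":[0.027,-0.003,0.002],"angular":[0.001,-0.000,-0.000],"gripper":35},
rows 5
```

Call:
arm_command([
  {"dp": [0,-0.009,0.004],"angular": [0.002,0,0],"gripper": 35},
  {"dp": [0,-0.008,0.004],"angular": [0.002,0,0],"gripper": 35},
  {"dp": [0,0,0],"angular": [0,0,0],"gripper": 35},
  {"dp": [0,0,0],"angular": [0,0,0],"gripper": 35},
  {"dp": [0,0,0],"angular": [0,0,0],"gripper": 35},
  {"dp": [0.02,0,0],"angular": [0,0,0],"gripper": 35},
  {"dp": [0.02,0,0],"angular": [0,0,0],"gripper": 35},
  {"dp": [0,0,0],"angular": [0,0,0],"gripper": 35},
])

```text
clock: 44.75
position: [0.6126, 0.1187, 0.0498]
ee_rot: [0.707, 0.027, 0.707, -0.026]
contact_force: [-0.3, -0.9, -1.7]
width: 0.0434
```

Run:
```python
from h import *
inhand(); st(); toplace(3,.6,.3,.0385,4)
```

```text
held n 18234 top x -11.3 y [-29.5  31.5] z [-22.   22.5]
rect (y,z) mm [0.5 0.3] [62.7 46. ] 0.1
pos [0.6127 0.1187 0.0499] phi -4.23 w 0.0436 F [ 0.2 -0.3 -1. ] clk 44.8
TCP target [0.6127 0.1189]
{"dp":[0.024,0.000,-0.000],"angular":[-0.000,0.000,-0.000],"gripper":35},
{"dp":[0.024,0.001,-0.000],"angular":[-0.000,0.000,-0.000],"gripper":35},
{"dp":[0.024,0.001,-0.000],"angular":[-0.000,0.000,-0.000],"gripper":35},
{"dp":[0.024,0.001,-0.000],"angular":[-0.000,0.000,-0.000],"gripper":35},
rows 4
```

Call:
arm_command([
  {"dp": [0.024,0,0],"angular": [0,0,0],"gripper": 35},
  {"dp": [0.025,0,0],"angular": [0,0,0],"gripper": 35},
  {"dp": [0.025,0,0],"angular": [0,0,0],"gripper": 35},
  {"dp": [0.02,0,0],"angular": [0,0,0],"gripper": 35},
  {"dp": [0,0,0],"angular": [0,0,0],"gripper": 35},
  {"dp": [0,0,0],"angular": [0,0,0],"gripper": 60},
  {"dp": [0,0,0],"angular": [0,0,0],"gripper": 72},
  {"dp": [0,0,0],"angular": [0,0,0],"gripper": 72},
])

```text
clock: 45.8
position: [0.6133, 0.1187, 0.04]
ee_rot: [0.707, 0.027, 0.706, -0.025]
contact_force: [-0.2, 0.3, 0.4]
width: 0.0714
```

Call:
arm_command([
  {"dp": [-0.2,0,0],"angular": [0,0,0],"gripper": 72},
  {"dp": [-0.4,0,0],"angular": [0,0,0],"gripper": 72},
  {"dp": [-0.4,0,0],"angular": [0,0,0],"gripper": 72},
  {"dp": [-0.4,0,-0.1],"angular": [0,0,0],"gripper": 80},
  {"dp": [-0.4,0,-0.1],"angular": [0,0,0],"gripper": 80},
  {"dp": [-0.2,0,-0.1],"angular": [0,0,0],"gripper": 80},
  {"dp": [0,0,0],"angular": [0,0,0],"gripper": 80},
  {"dp": [0,0,0],"angular": [0,0,0],"gripper": 80},
])

```text
clock: 46.8
position: [0.5761, 0.1208, 0.2842]
ee_rot: [0.706, 0.027, 0.707, -0.026]
contact_force: [0.5, -0.0, 0.1]
width: 0.0796
```

Run:
```python
from h import *
im=grab('wrist','w16.png'); st(); find(im,'terra',.02); find(im,'terra',.05)
for n in range(4): print(rackpt(0,(-108+72*n)/1000).round(4))
```

```text
pos [0.5761 0.1209 0.2841] phi -4.24 w 0.0801 F [-0.4 -0.1  0.3] clk 46.85
terra px [347. 368.] c [595.5 -92.4] short 44.2 long 64.3 short-axis deg -3.8 z 0.051
terra px [350. 319.] c [602.6 -21.8] short 45.0 long 63.6 short-axis deg -4.2 z 0.051
terra px [352. 264.] c [607.9  48.7] short 45.9 long 62.4 short-axis deg -4.2 z 0.051
terra px [354. 202.] c [613.3 119.7] short 45.7 long 61.6 short-axis deg -4.2 z 0.051
[ 0.5972 -0.0959]
[ 0.6025 -0.0241]
[0.6077 0.0477]
[0.613  0.1195]
```

View pics/w16.png

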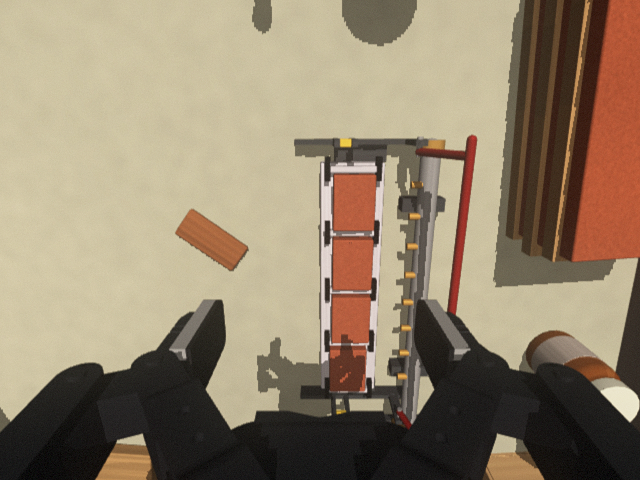

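All four bricks are seated (centres within about 4 mm by depth, tops at z = 0.05), visible at (354,202), (352,264), (350,319) and (347,368). Next is the bail. I'll turn the jaws along rack y and look at the tab.

Run:
```python
from h import *
st(); plan([([.62,.005,.30],81,8)],45)
```

```text
pos [0.5761 0.1209 0.2841] phi -4.24 w 0.0801 F [-0.4 -0.1  0.3] clk 46.85
{"dp":[-0.017,-0.117,0.055],"angular":[-0.118,-0.000,-0.000],"gripper":45},
{"dp":[-0.017,-0.125,0.032],"angular":[-0.118,-0.000,-0.000],"gripper":45},
{"dp":[-0.017,-0.129,0.008],"angular":[-0.118,-0.000,-0.000],"gripper":45},
{"dp":[-0.017,-0.128,-0.016],"angular":[-0.118,-0.000,-0.000],"gripper":45},
{"dp":[-0.017,-0.123,-0.039],"angular":[-0.118,-0.000,-0.000],"gripper":45},
{"dp":[-0.017,-0.114,-0.061],"angular":[-0.118,-0.000,-0.000],"gripper":45},
{"dp":[-0.017,-0.100,-0.081],"angular":[-0.118,-0.000,-0.000],"gripper":45},
{"dp":[-0.017,-0.084,-0.098],"angular":[-0.118,-0.000,-0.000],"gripper":45},
rows 8
```

Call:
arm_command([
  {"dp": [-0.017,-0.117,0.055],"angular": [-0.118,0,0],"gripper": 45},
  {"dp": [-0.017,-0.125,0.032],"angular": [-0.118,0,0],"gripper": 45},
  {"dp": [-0.017,-0.129,0.008],"angular": [-0.118,0,0],"gripper": 45},
  {"dp": [-0.017,-0.128,-0.016],"angular": [-0.118,0,0],"gripper": 45},
  {"dp": [-0.017,-0.123,-0.039],"angular": [-0.118,0,0],"gripper": 45},
  {"dp": [-0.017,-0.114,-0.061],"angular": [-0.118,0,0],"gripper": 45},
  {"dp": [-0.017,-0.1,-0.08],"angular": [-0.118,0,0],"gripper": 45},
  {"dp": [-0.017,-0.08,-0.09],"angular": [-0.1,0,0],"gripper": 45},
])

```text
clock: 47.85
position: [0.6205, 0.0031, 0.2819]
ee_rot: [0.532, -0.449, 0.547, 0.464]
contact_force: [0.7, 0.6, -0.2]
width: 0.0452
```

Call:
arm_command([
  {"dp": [0,0,0],"angular": [-0.05,0,0],"gripper": 45},
  {"dp": [0,0,0],"angular": [-0.03,0,0],"gripper": 45},
  {"dp": [0,0,0],"angular": [0,0,0],"gripper": 45},
  {"dp": [0,0,0],"angular": [0,0,0],"gripper": 45},
  {"dp": [0,0,0],"angular": [0,0,0],"gripper": 45},
  {"dp": [0,0,0],"angular": [0,0,0],"gripper": 45},
  {"dp": [0,0,0],"angular": [0,0,0],"gripper": 45},
  {"dp": [0,0,0],"angular": [0,0,0],"gripper": 45},
])

```text
clock: 48.85
position: [0.6203, 0.0015, 0.273]
ee_rot: [0.5, -0.478, 0.52, 0.501]
contact_force: [-0.5, 0.9, -0.4]
width: 0.0452
```

Run:
```python
from h import *
im=grab('wrist','w17.png'); st(); P=cloud(im); h,s,v=cv2.split(cv2.cvtColor(im['image'],cv2.COLOR_BGR2HSV))
L=(P[...,:2]-RO)@np.c_[RX,RY]; x,y,z=L[...,0]*1000,L[...,1]*1000,P[...,2]*1000
m=((h<8)|(h>174))&(s>150)&(z>90)&(z<150)&(np.abs(y)<150)&(x>0)&(x<160); 
print(m.sum(),np.median(x[m]),np.median(z[m]),'ang',np.median(np.arctan2(z[m]-57,65-x[m])))
t=(v<60)&(z>110)&(z<200)&(np.abs(y)<30)&(x>85)&(x<150)
print(t.sum()); 
if t.sum(): print('tab x',np.percentile(x[t],[2,50,98]),'y',np.percentile(y[t],[2,50,98]),'z',np.percentile(z[t],[2,50,98]))
```

```text
pos [0.6203 0.0014 0.2729] phi 87.70 w 0.0449 F [-0.1 -0.2  0.3] clk 48.9
1757 85.77298440108993 132.5814299632278 ang 1.8376619808289538
922
tab x [ 85.4209464   95.31055478 107.47747421] y [-6.5577451  -0.34594306  5.73260546] z [140.55672545 171.81865552 189.34616511]
```

View pics/w17.png

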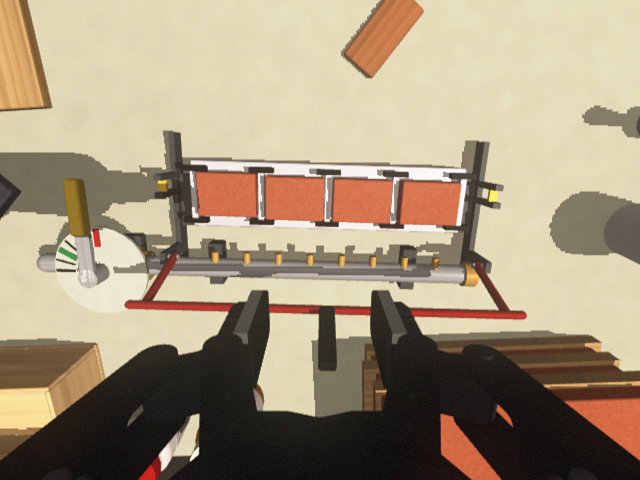

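The bail crossbar is at row ~310 and the black tab at (327,338), between the fingers' columns. The bail angle is about 1.84 rad, which puts the grip point at world (0.702,0.005,0.175). The bricks are still seated.

Run:
```python
from h import *
plan([([.7022,.0047,.265],85.8,5),([.7022,.0047,.156],85.8,3)],45)
```

```text
{"dp":[0.007,-0.137,0.011],"angular":[0.004,0.000,-0.006],"gripper":45},
{"dp":[0.009,-0.136,0.012],"angular":[0.004,0.000,-0.006],"gripper":45},
{"dp":[0.010,-0.136,0.013],"angular":[0.004,0.000,-0.006],"gripper":45},
{"dp":[0.011,-0.136,0.014],"angular":[0.004,0.000,-0.006],"gripper":45},
{"dp":[0.012,-0.136,0.015],"angular":[0.004,0.000,-0.006],"gripper":45},
{"dp":[0.303,0.000,0.000],"angular":[0.000,0.000,0.000],"gripper":45},
{"dp":[0.303,0.000,0.000],"angular":[0.000,0.000,0.000],"gripper":45},
{"dp":[0.303,0.000,0.000],"angular":[0.000,0.000,0.000],"gripper":45},
rows 8
```

Call:
arm_command([
  {"dp": [0.007,-0.137,0.011],"angular": [0.004,0,-0.006],"gripper": 45},
  {"dp": [0.009,-0.136,0.012],"angular": [0.004,0,-0.006],"gripper": 45},
  {"dp": [0.01,-0.136,0.013],"angular": [0.004,0,-0.006],"gripper": 45},
  {"dp": [0.011,-0.136,0.014],"angular": [0.004,0,-0.006],"gripper": 45},
  {"dp": [0.012,-0.12,0.012],"angular": [0.004,0,-0.006],"gripper": 45},
  {"dp": [0,0,0],"angular": [0,0,0],"gripper": 45},
  {"dp": [0,0,0],"angular": [0,0,0],"gripper": 45},
  {"dp": [0,0,0],"angular": [0,0,0],"gripper": 45},
])

```text
clock: 49.9
position: [0.7067, 0.005, 0.2637]
ee_rot: [0.52, -0.483, 0.516, 0.48]
contact_force: [-0.0, -1.3, -0.3]
width: 0.0449
```

Run:
```python
from h import *
st(); plan([([.7022,.0047,.156],85.8,4)],45)
```

```text
pos [0.7067 0.005  0.2637] phi 85.78 w 0.0449 F [-0.  -1.3 -0.3] clk 49.9
{"dp":[0.224,0.011,-0.002],"angular":[-0.000,0.000,0.001],"gripper":45},
{"dp":[0.224,0.010,-0.001],"angular":[-0.000,0.000,0.001],"gripper":45},
{"dp":[0.224,0.010,-0.001],"angular":[-0.000,0.000,0.001],"gripper":45},
{"dp":[0.224,0.010,-0.001],"angular":[-0.000,0.000,0.001],"gripper":45},
rows 4
```

Call:
arm_command([
  {"dp": [0.2,0.012,-0.001],"angular": [0,0,0.001],"gripper": 45},
  {"dp": [0.22,0.01,-0.001],"angular": [0,0,0.001],"gripper": 45},
  {"dp": [0.22,0.01,-0.001],"angular": [0,0,0.001],"gripper": 45},
  {"dp": [0.18,0.01,0],"angular": [0,0,0],"gripper": 45},
  {"dp": [0.08,0,0],"angular": [0,0,0],"gripper": 45},
  {"dp": [0,0,0],"angular": [0,0,0],"gripper": 5},
  {"dp": [0,0,0],"angular": [0,0,0],"gripper": 5},
  {"dp": [0,0,0],"angular": [0,0,0],"gripper": 5},
], grip_force=30)

```text
clock: 50.9
position: [0.7015, 0.0042, 0.1578]
ee_rot: [0.52, -0.483, 0.516, 0.479]
contact_force: [-0.1, -0.5, -5.7]
width: 0.0133
```

Run:
```python
from h import *
st(); t=T(); d=(t[:2,3]-RO)@RX*1000; print('rack x',d,'y',(t[:2,3]-RO)@RY*1000); g=t[2,3]*1000+19
a=np.arctan2(g-57,65-d); r=np.hypot(g-57,65-d); print('ang',a,'r',r)
w=[]; n=16
for i in range(1,n+1):
    b=a+(0.0-a)*i/n; w.append(([*rackpt((65-r*np.cos(b))/1000,((t[:2,3]-RO)@RY)),(57+r*np.sin(b)-19)/1000],85.8,1))
plan(w,5)
```

```text
pos [0.7015 0.0042 0.1578] phi 85.76 w 0.0133 F [-0.1 -0.5 -5.7] clk 50.9
rack x 96.64893427107603 y -0.4977540118219772
ang 1.8290990208664757 r 123.89971742603207
{"dp":[-0.024,0.115,-0.000],"angular":[-0.000,-0.000,0.005],"gripper":5},
{"dp":[-0.010,0.118,-0.000],"angular":[0.000,0.000,0.000],"gripper":5},
{"dp":[0.003,0.118,-0.000],"angular":[0.000,0.000,0.000],"gripper":5},
{"dp":[0.017,0.117,-0.000],"angular":[0.000,0.000,0.000],"gripper":5},
{"dp":[0.030,0.114,-0.000],"angular":[0.000,0.000,0.000],"gripper":5},
{"dp":[0.043,0.110,-0.000],"angular":[0.000,0.000,0.000],"gripper":5},
{"dp":[0.055,0.104,-0.000],"angular":[0.000,0.000,0.000],"gripper":5},
{"dp":[0.067,0.097,-0.000],"angular":[0.000,0.000,0.000],"gripper":5},
{"dp":[0.077,0.089,-0.000],"angular":[0.000,0.000,0.000],"gripper":5},
{"dp":[0.087,0.080,-0.000],"angular":[0.000,0.000,0.000],"gripper":5},
{"dp":[0.095,0.069,-0.000],"angular":[0.000,0.000,0.000],"gripper":5},
{"dp":[0.103,0.058,-0.000],"angular":[0.000,0.000,0.000],"gripper":5},
{"dp":[0.109,0.046,-0.000],"angular":[0.000,0.000,0.000],"gripper":5},
{"dp":[0.113,0.033,-0.000],"angular":[0.000,0.000,0.000],"gripper":5},
{"dp":[0.116,0.020,-0.000],"angular":[0.000,0.000,0.000],"gripper":5},
{"dp":[0.118,0.007,-0.000],"angular":[0.000,0.000,0.000],"gripper":5},
rows 16
```

Call:
arm_command([
  {"dp": [-0.024,0.115,0],"angular": [0,0,0.004],"gripper": 5},
  {"dp": [-0.01,0.118,0],"angular": [0,0,0],"gripper": 5},
  {"dp": [0.003,0.118,0],"angular": [0,0,0],"gripper": 5},
  {"dp": [0.017,0.117,0],"angular": [0,0,0],"gripper": 5},
  {"dp": [0.03,0.114,0],"angular": [0,0,0],"gripper": 5},
  {"dp": [0.043,0.11,0],"angular": [0,0,0],"gripper": 5},
  {"dp": [0.055,0.104,0],"angular": [0,0,0],"gripper": 5},
  {"dp": [0.067,0.09,0],"angular": [0,0,0],"gripper": 5},
])

```text
clock: 51.9
position: [0.6116, 0.0106, 0.1489]
ee_rot: [0.532, -0.496, 0.504, 0.466]
contact_force: [-1.4, -0.1, 15.9]
width: 0.0133
```

```bash
cat > bail.py <<'E'
from h import *
import sys
n=int(sys.argv[1]); end=float(sys.argv[2])
st(); t=T(); d=(t[:2,3]-RO)@RX*1000; g=t[2,3]*1000+19
a=np.arctan2(g-57,65-d); print('ang',a,'r',np.hypot(g-57,65-d),'tilt',R.from_matrix(frame(85.8).T@t[:3,:3]).as_rotvec().round(3)); r=123.5
w=[]
for i in range(1,n+1):
    b=a+(end-a)*i/n; w.append(([*rackpt((65-r*np.cos(b))/1000,((t[:2,3]-RO)@RY)),(57+r*np.sin(b)-19)/1000],85.8,1))
plan(w,5)
E
python3 bail.py 8 0.0
```

```text
pos [0.6116 0.0106 0.1489] phi 85.74 w 0.0133 F [-1.4 -0.1 15.9] clk 51.9
ang 1.085603959440552 r 125.3210738328177 tilt [ 0.001  0.001 -0.058]
{"dp":[0.080,0.117,-0.000],"angular":[-0.001,-0.000,0.037],"gripper":5},
{"dp":[0.089,0.108,-0.000],"angular":[0.000,0.000,0.000],"gripper":5},
{"dp":[0.102,0.095,-0.000],"angular":[0.000,0.000,0.000],"gripper":5},
{"dp":[0.114,0.080,-0.000],"angular":[0.000,0.000,0.000],"gripper":5},
{"dp":[0.124,0.064,-0.000],"angular":[0.000,0.000,0.000],"gripper":5},
{"dp":[0.132,0.046,-0.000],"angular":[0.000,0.000,0.000],"gripper":5},
{"dp":[0.137,0.028,-0.000],"angular":[0.000,0.000,0.000],"gripper":5},
{"dp":[0.139,0.009,-0.000],"angular":[0.000,0.000,0.000],"gripper":5},
rows 8
```

Call:
arm_command([
  {"dp": [0.07,0.1,0],"angular": [0,0,0.01],"gripper": 5},
  {"dp": [0.08,0.095,0],"angular": [0,0,0.01],"gripper": 5},
  {"dp": [0.09,0.085,0],"angular": [0,0,0.01],"gripper": 5},
  {"dp": [0.095,0.075,0],"angular": [0,0,0.005],"gripper": 5},
  {"dp": [0.1,0.062,0],"angular": [0,0,0.005],"gripper": 5},
  {"dp": [0.105,0.05,0],"angular": [0,0,0.005],"gripper": 5},
  {"dp": [0.105,0.035,0],"angular": [0,0,0.005],"gripper": 5},
  {"dp": [0.08,0.02,0],"angular": [0,0,0.005],"gripper": 5},
], grip_force=20)

```text
clock: 52.9
position: [0.5444, 0.0153, 0.0728]
ee_rot: [0.513, -0.477, 0.523, 0.486]
contact_force: [-0.4, 0.3, 3.8]
width: 0.0133
```

```bash
python3 bail.py 4 0.0
```

```text
pos [0.5444 0.0153 0.0728] phi 85.81 w 0.0133 F [-0.4  0.3  3.8] clk 52.9
ang 0.27020032044980147 r 130.54581427274582 tilt [-0.     0.002  0.018]
{"dp":[0.082,-0.042,0.000],"angular":[0.000,-0.001,-0.012],"gripper":5},
{"dp":[0.069,0.012,-0.000],"angular":[0.000,0.000,0.000],"gripper":5},
{"dp":[0.069,0.007,-0.000],"angular":[0.000,0.000,0.000],"gripper":5},
{"dp":[0.069,0.002,-0.000],"angular":[0.000,0.000,0.000],"gripper":5},
rows 4
```

Call:
arm_command([
  {"dp": [0.06,-0.006,0],"angular": [0,0,-0.003],"gripper": 5},
  {"dp": [0.06,-0.006,0],"angular": [0,0,-0.003],"gripper": 5},
  {"dp": [0.06,0,0],"angular": [0,0,0],"gripper": 5},
  {"dp": [0.06,0,0],"angular": [0,0,0],"gripper": 5},
  {"dp": [0.04,0,0],"angular": [0,0,0],"gripper": 5},
  {"dp": [0.02,0,0],"angular": [0,0,0],"gripper": 5},
  {"dp": [0,0,0],"angular": [0,0,0],"gripper": 5},
  {"dp": [0,0,0],"angular": [0,0,0],"gripper": 5},
])

```text
clock: 53.9
position: [0.5385, 0.0157, 0.0339]
ee_rot: [0.512, -0.476, 0.524, 0.487]
contact_force: [-2.9, -0.6, 3.5]
width: 0.0134
```

```bash
python3 bail.py 2 0.0 | head -2
python3 - <<'E'
from h import *
im=grab('side','s18.png'); cv2.imwrite('pics/s18c.png',cv2.resize(im['image'][130:310,150:370],None,fx=3,fy=3))
E
```

```text
pos [0.5385 0.0157 0.0339] phi 85.83 w 0.0134 F [-2.9 -0.6  3.5] clk 53.9
ang -0.031446398087021 r 131.75894342884467 tilt [-0.001  0.002  0.022]
```

View pics/s18c.png

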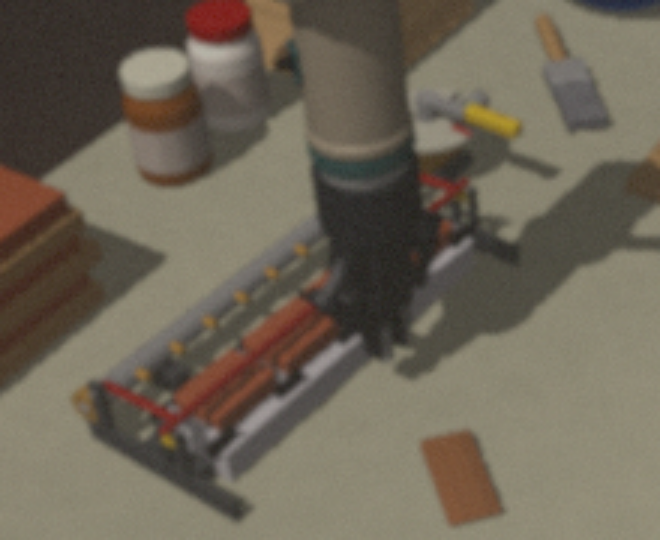

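The bail looks down over the row at (220,400). I'll press lightly to see whether it bottoms out.

Call:
arm_command([
  {"dp": [0.03,0,0],"angular": [0,0,0],"gripper": 5},
  {"dp": [0.03,0,0],"angular": [0,0,0],"gripper": 5},
  {"dp": [0.02,0,0],"angular": [0,0,0],"gripper": 5},
  {"dp": [0,0,0],"angular": [0,0,0],"gripper": 5},
  {"dp": [0,0,0],"angular": [0,0,0],"gripper": 5},
  {"dp": [0,0,0],"angular": [0,0,0],"gripper": 5},
  {"dp": [0,0,0],"angular": [0,0,0],"gripper": 5},
  {"dp": [0,0,0],"angular": [0,0,0],"gripper": 5},
])

```text
clock: 54.95
position: [0.5389, 0.0157, 0.024]
ee_rot: [0.512, -0.477, 0.523, 0.486]
contact_force: [-1.6, -0.2, 3.7]
width: 0.0133
```

```bash
python3 bail.py 2 0.0 | head -2
```

```text
pos [0.5389 0.0157 0.024 ] phi 85.83 w 0.0133 F [-1.6 -0.2  3.7] clk 54.95
ang -0.10636050433391511 r 132.04191845881965 tilt [-0.     0.002  0.02 ]
```

```bash
cat > bm.py <<'E'
from h import *
for n in('wrist','scene','side'):
    im=grab(n); P=cloud(im); h,s,v=cv2.split(cv2.cvtColor(im['image'],cv2.COLOR_BGR2HSV))
    L=(P[...,:2]-RO)@np.c_[RX,RY]; x,y,z=L[...,0]*1000,L[...,1]*1000,P[...,2]*1000
    m=((h<7)|(h>174))&(s>150)&(z>53.5)&(z<140)&(np.abs(y)<168)&(x>-40)&(x<100)
    print(n,m.sum())
    for lo,hi in((-168,-100),(-100,-20),(20,100),(100,168)):
        k=m&(y>lo)&(y<hi)&(x<40)
        if k.sum()>5: print(lo,hi,k.sum(),'x %.1f z %.1f'%(np.median(x[k]),np.median(z[k])),'zmax %.1f'%np.percentile(z[k],95))
E
python3 bm.py
```

```text
wrist 73
-168 -100 35 x -14.0 z 57.1 zmax 59.1
100 168 37 x -14.4 z 56.7 zmax 58.6
scene 433
-168 -100 103 x -6.9 z 58.9 zmax 62.9
-100 -20 75 x -9.6 z 58.2 zmax 63.1
20 100 69 x -9.6 z 59.3 zmax 64.9
100 168 103 x -6.5 z 58.5 zmax 63.4
side 180
-168 -100 37 x -5.8 z 61.1 zmax 62.7
20 100 57 x -11.8 z 61.0 zmax 63.7
100 168 76 x -10.2 z 60.9 zmax 63.2
```

Call:
arm_command([
  {"dp": [0,0,0],"angular": [0,0,0],"gripper": 45},
  {"dp": [0,0,0],"angular": [0,0,0],"gripper": 45},
  {"dp": [0,0,0],"angular": [0,0,0],"gripper": 45},
  {"dp": [-0.15,0,0],"angular": [0,0,0],"gripper": 45},
  {"dp": [-0.35,0,0],"angular": [0,0,0],"gripper": 45},
  {"dp": [-0.45,0,0],"angular": [0,0,0],"gripper": 45},
  {"dp": [-0.45,0,0],"angular": [0,0,0],"gripper": 45},
  {"dp": [-0.4,0,0],"angular": [0,0,0],"gripper": 45},
])

```text
clock: 56.1
position: [0.5409, 0.0163, 0.2398]
ee_rot: [0.509, -0.473, 0.526, 0.49]
contact_force: [0.5, -0.6, -0.9]
width: 0.0452
```

```bash
python3 bm.py
python3 - <<'E'
from h import *
st(); im=grab('scene','sc19.png'); find(im,'terra',.05,80); find(im,'blue',.035,80)
E
```

```text
wrist 3462
-168 -100 868 x -8.7 z 61.0 zmax 62.5
-100 -20 607 x -11.9 z 61.1 zmax 62.5
20 100 622 x -12.0 z 61.1 zmax 62.5
100 168 811 x -9.8 z 61.0 zmax 62.5
scene 435
-168 -100 105 x -6.7 z 58.2 zmax 62.6
-100 -20 76 x -9.3 z 58.3 zmax 64.2
20 100 74 x -9.5 z 58.7 zmax 63.3
100 168 95 x -7.1 z 58.3 zmax 63.7
side 260
-168 -100 48 x -5.3 z 61.1 zmax 63.3
-100 -20 51 x -11.7 z 61.0 zmax 63.6
20 100 51 x -12.2 z 61.0 zmax 63.8
100 168 70 x -10.2 z 61.3 zmax 64.0
pos [0.5426 0.0161 0.2408] phi 85.81 w 0.0450 F [-0.2  0.3 -0.8] clk 56.25
terra px [335. 286.] c [610.2 -20.6] short 35.0 long 48.4 short-axis deg -3.7 z 0.048
terra px [358. 279.] c [614.2  44.2] short 37.9 long 61.2 short-axis deg -6.7 z 0.048
terra px [384. 271.] c [620.  117.1] short 34.5 long 48.5 short-axis deg -5.7 z 0.048
blue px [ 71. 401.] c [ 662.2 -712. ] short 15.3 long 73.3 short-axis deg 77.1 z 0.034
blue px [192. 271.] c [ 427.5 -355. ] short 42.6 long 59.2 short-axis deg 81.4 z 0.034
```

Run:
```python
from h import *
plan([([.52,-.08,.24],4,8),([.58,-.22,.20],-78,8)],45)
```

```text
{"dp":[-0.001,0.015,-0.102],"angular":[0.114,-0.002,-0.002],"gripper":45},
{"dp":[-0.001,-0.004,-0.103],"angular":[0.114,-0.002,-0.002],"gripper":45},
{"dp":[-0.001,-0.022,-0.100],"angular":[0.114,-0.002,-0.002],"gripper":45},
{"dp":[-0.002,-0.039,-0.095],"angular":[0.114,-0.002,-0.002],"gripper":45},
{"dp":[-0.002,-0.055,-0.086],"angular":[0.114,-0.002,-0.002],"gripper":45},
{"dp":[-0.002,-0.070,-0.075],"angular":[0.114,-0.002,-0.002],"gripper":45},
{"dp":[-0.002,-0.082,-0.062],"angular":[0.114,-0.002,-0.002],"gripper":45},
{"dp":[-0.002,-0.092,-0.046],"angular":[0.114,-0.002,-0.002],"gripper":45},
{"dp":[0.042,-0.150,0.052],"angular":[0.114,0.000,0.000],"gripper":45},
{"dp":[0.042,-0.138,0.078],"angular":[0.114,0.000,0.000],"gripper":45},
{"dp":[0.042,-0.122,0.101],"angular":[0.114,0.000,0.000],"gripper":45},
{"dp":[0.042,-0.102,0.121],"angular":[0.114,0.000,0.000],"gripper":45},
{"dp":[0.042,-0.079,0.138],"angular":[0.114,0.000,0.000],"gripper":45},
{"dp":[0.042,-0.053,0.150],"angular":[0.114,0.000,0.000],"gripper":45},
{"dp":[0.042,-0.026,0.157],"angular":[0.114,0.000,0.000],"gripper":45},
{"dp":[0.042,0.003,0.159],"angular":[0.114,0.000,0.000],"gripper":45},
rows 16
```

Call:
arm_command([
  {"dp": [0,0.015,-0.1],"angular": [0.114,0,0],"gripper": 45},
  {"dp": [0,-0.004,-0.1],"angular": [0.114,0,0],"gripper": 45},
  {"dp": [0,-0.022,-0.1],"angular": [0.114,0,0],"gripper": 45},
  {"dp": [0,-0.039,-0.095],"angular": [0.114,0,0],"gripper": 45},
  {"dp": [0,-0.055,-0.086],"angular": [0.114,0,0],"gripper": 45},
  {"dp": [0,-0.07,-0.075],"angular": [0.114,0,0],"gripper": 45},
  {"dp": [0,-0.082,-0.062],"angular": [0.114,0,0],"gripper": 45},
  {"dp": [0,-0.09,-0.046],"angular": [0.114,0,0],"gripper": 45},
])

```text
clock: 57.3
position: [0.5068, -0.0785, 0.2207]
ee_rot: [0.683, -0.003, 0.731, 0.01]
contact_force: [-0.1, -0.2, 0.4]
width: 0.0448
```

Call:
arm_command([
  {"dp": [0.02,-0.15,0.052],"angular": [0.114,0,0],"gripper": 45},
  {"dp": [0.02,-0.138,0.078],"angular": [0.114,0,0],"gripper": 45},
  {"dp": [0.02,-0.122,0.1],"angular": [0.114,0,0],"gripper": 45},
  {"dp": [0.02,-0.1,0.12],"angular": [0.114,0,0],"gripper": 45},
  {"dp": [0.02,-0.079,0.138],"angular": [0.114,0,0],"gripper": 45},
  {"dp": [0.02,-0.053,0.15],"angular": [0.114,0,0],"gripper": 45},
  {"dp": [0.02,-0.026,0.15],"angular": [0.114,0,0],"gripper": 45},
  {"dp": [0.02,0,0.12],"angular": [0.114,0,0],"gripper": 45},
])

```text
clock: 58.3
position: [0.5423, -0.2165, 0.1753]
ee_rot: [0.493, 0.453, 0.559, -0.489]
contact_force: [-0.5, -0.3, 0.3]
width: 0.0452
```

Run:
```python
from h import *
im=grab('wrist','w20.png'); st(); h,s,v=cv2.split(cv2.cvtColor(im['image'],cv2.COLOR_BGR2HSV))
m=((h>20)&(h<33)&(s>180)&(v>90)).astype(np.uint8)
for c in cv2.findContours(m,cv2.RETR_EXTERNAL,cv2.CHAIN_APPROX_NONE)[0]:
    if cv2.contourArea(c)>150: print('yel',cv2.minAreaRect((onz(im,c[:,0],.085)[:,:2]*1000).astype(np.float32)))
plan([([.5945,-.2328,.14],-94.5,6),([.5945,-.2328,.059],-94.5,2)],45)
```

```text
pos [ 0.5425 -0.2182  0.1744] phi -84.10 w 0.0452 F [ 0.8 -2.1 -0.9] clk 58.35
{"dp":[0.040,0.074,0.029],"angular":[0.019,-0.003,0.011],"gripper":45},
{"dp":[0.041,0.074,0.027],"angular":[0.019,-0.003,0.011],"gripper":45},
{"dp":[0.042,0.074,0.024],"angular":[0.019,-0.003,0.011],"gripper":45},
{"dp":[0.044,0.074,0.022],"angular":[0.019,-0.003,0.011],"gripper":45},
{"dp":[0.045,0.074,0.019],"angular":[0.019,-0.003,0.011],"gripper":45},
{"dp":[0.046,0.074,0.017],"angular":[0.019,-0.003,0.011],"gripper":45},
{"dp":[0.338,0.000,0.000],"angular":[0.000,0.000,0.000],"gripper":45},
{"dp":[0.338,0.000,0.000],"angular":[0.000,0.000,0.000],"gripper":45},
rows 8
```

Call:
arm_command([
  {"dp": [0.03,0.074,0.029],"angular": [0.019,-0.003,0.011],"gripper": 45},
  {"dp": [0.03,0.074,0.027],"angular": [0.019,-0.003,0.011],"gripper": 45},
  {"dp": [0.04,0.074,0.024],"angular": [0.019,-0.003,0.011],"gripper": 45},
  {"dp": [0.04,0.074,0.022],"angular": [0.019,-0.003,0.011],"gripper": 45},
  {"dp": [0.04,0.074,0.019],"angular": [0.019,-0.003,0.011],"gripper": 45},
  {"dp": [0.04,0.07,0.017],"angular": [0.019,-0.003,0.011],"gripper": 45},
  {"dp": [0,0,0],"angular": [0,0,0],"gripper": 45},
  {"dp": [0,0,0],"angular": [0,0,0],"gripper": 45},
])

```text
clock: 59.35
position: [0.5938, -0.2308, 0.1373]
ee_rot: [-0.479, -0.518, -0.481, 0.52]
contact_force: [-0.5, -0.3, 0.5]
width: 0.0451
```

Run:
```python
from h import *
im=grab('wrist','w21.png'); st(); P=cloud(im); h,s,v=cv2.split(cv2.cvtColor(im['image'],cv2.COLOR_BGR2HSV))
m=((h>18)&(h<35)&(s>140)&(v>50)&(P[...,2]>.07)&(P[...,2]<.1)&(P[...,0]>.5)).astype(np.uint8)
for c in cv2.findContours(m,cv2.RETR_EXTERNAL,cv2.CHAIN_APPROX_NONE)[0]:
    if cv2.contourArea(c)>100: print('yel',cv2.minAreaRect((onz(im,c[:,0],.085)[:,:2]*1000).astype(np.float32)))
plan([([.5945,-.2328,.059],-94.5,4)],45)
```

```text
pos [ 0.5938 -0.2308  0.1373] phi -94.45 w 0.0450 F [ 0.1  0.  -0.4] clk 59.4
yel ((599.4951782226562, -233.44268798828125), (13.113265037536621, 55.00018310546875), 86.27599334716797)
{"dp":[0.163,0.002,0.004],"angular":[0.000,-0.000,0.001],"gripper":45},
{"dp":[0.163,0.002,0.004],"angular":[0.000,-0.000,0.001],"gripper":45},
{"dp":[0.163,0.002,0.004],"angular":[0.000,-0.000,0.001],"gripper":45},
{"dp":[0.163,0.002,0.004],"angular":[0.000,-0.000,0.001],"gripper":45},
rows 4
```

View pics/w21.png

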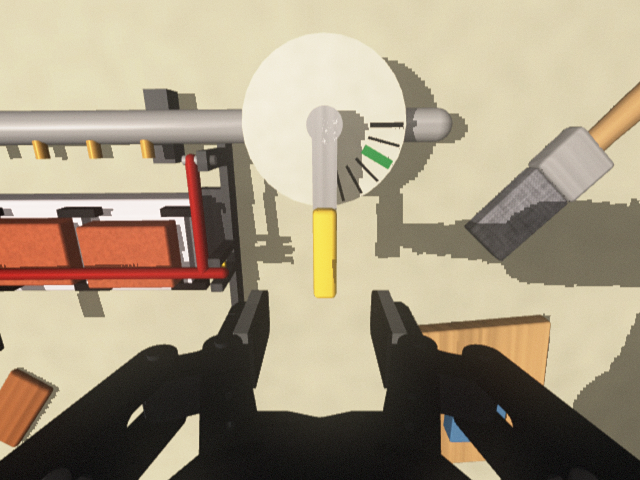

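The lever (325,210) points straight over the red mark and the bail crossbar (100,272) lies level over the bricks. I'll descend, grip and open.

Call:
arm_command([
  {"dp": [0.15,0.006,0.005],"angular": [0,0,0],"gripper": 45},
  {"dp": [0.17,0.006,0.005],"angular": [0,0,0],"gripper": 45},
  {"dp": [0.16,0.005,0.005],"angular": [0,0,0],"gripper": 45},
  {"dp": [0.12,0.005,0.004],"angular": [0,0,0],"gripper": 45},
  {"dp": [0.05,0,0],"angular": [0,0,0],"gripper": 45},
  {"dp": [0,0,0],"angular": [0,0,0],"gripper": 5},
  {"dp": [0,0,0],"angular": [0,0,0],"gripper": 5},
  {"dp": [0,0,0],"angular": [0,0,0],"gripper": 5},
], grip_force=25)

```text
clock: 60.4
position: [0.5952, -0.2338, 0.0543]
ee_rot: [-0.479, -0.518, -0.481, 0.52]
contact_force: [0.6, -0.7, -4.3]
width: 0.0137
```

Run:
```python
from h import *
st(); t=T(); C=np.array([.6720,-.2383]); d=t[:2,3]-C; a0=np.degrees(np.arctan2(d[1],d[0]))%360; r=np.hypot(*d); print(r,a0-175.8)
ph=phi_now(); n=8; a1=175.8+59.5; w=[]
for i in range(1,n+1):
    a=a0+(a1-a0)*i/n; w.append(([*(C+r*np.array([np.cos(np.radians(a)),np.sin(np.radians(a))])),t[2,3]],ph+a-a0,1))
plan(w,5)
```

```text
pos [ 0.5952 -0.2338  0.0543] phi -94.40 w 0.0137 F [ 0.6 -0.7 -4.3] clk 60.4
0.07688897406911648 0.8808121869328431
{"dp":[0.000,0.007,0.082],"angular":[-0.081,0.000,0.003],"gripper":5},
{"dp":[0.000,0.007,0.082],"angular":[-0.081,0.000,0.000],"gripper":5},
{"dp":[0.000,0.007,0.082],"angular":[-0.081,0.000,0.000],"gripper":5},
{"dp":[0.000,0.007,0.082],"angular":[-0.081,0.000,0.000],"gripper":5},
{"dp":[0.000,0.007,0.082],"angular":[-0.081,0.000,0.000],"gripper":5},
{"dp":[0.000,0.007,0.082],"angular":[-0.081,0.000,0.000],"gripper":5},
{"dp":[0.000,0.007,0.082],"angular":[-0.081,0.000,0.000],"gripper":5},
{"dp":[0.000,0.007,0.082],"angular":[-0.081,0.000,0.000],"gripper":5},
rows 8
```

Call:
arm_command([
  {"dp": [0,0.007,0.08],"angular": [-0.081,0,0.002],"gripper": 5},
  {"dp": [0,0.007,0.082],"angular": [-0.081,0,0],"gripper": 5},
  {"dp": [0,0.007,0.082],"angular": [-0.081,0,0],"gripper": 5},
  {"dp": [0,0.007,0.082],"angular": [-0.081,0,0],"gripper": 5},
  {"dp": [0,0.007,0.082],"angular": [-0.081,0,0],"gripper": 5},
  {"dp": [0,0.007,0.082],"angular": [-0.081,0,0],"gripper": 5},
  {"dp": [0,0.007,0.082],"angular": [-0.081,0,0],"gripper": 5},
  {"dp": [0,0.006,0.07],"angular": [-0.07,0,0],"gripper": 5},
])

```text
clock: 61.4
position: [0.6272, -0.3017, 0.0542]
ee_rot: [0.672, 0.216, 0.674, -0.216]
contact_force: [0.1, -0.8, -1.8]
width: 0.0139
```

Call:
arm_command([
  {"dp": [0,0,0],"angular": [0,0,0],"gripper": 5},
  {"dp": [0,0,0],"angular": [0,0,0],"gripper": 5},
  {"dp": [0,0,0],"angular": [0,0,0],"gripper": 5},
  {"dp": [0,0,0],"angular": [0,0,0],"gripper": 5},
  {"dp": [0,0,0],"angular": [0,0,0],"gripper": 5},
  {"dp": [0,0,0],"angular": [0,0,0],"gripper": 5},
  {"dp": [0,0,0],"angular": [0,0,0],"gripper": 5},
  {"dp": [0,0,0],"angular": [0,0,0],"gripper": 5},
])

```text
clock: 62.4
position: [0.6272, -0.3018, 0.0543]
ee_rot: [0.672, 0.217, 0.674, -0.217]
contact_force: [-0.2, -0.0, -3.7]
width: 0.0137
```

```bash
cat > va.py <<'E'
from h import *
st(); t=T(); C=np.array([.6720,-.2383]); d=t[:2,3]-C; a0=np.degrees(np.arctan2(d[1],d[0]))%360; r=np.hypot(*d); print(r,'angle by position',a0-175.8,'by phi',phi_now()+94.3)
E
python3 va.py
```

```text
pos [ 0.6272 -0.3018  0.0543] phi -35.77 w 0.0137 F [-0.2 -0.  -3.7] clk 62.4
0.07768976433892537 angle by position 58.96555563150372 by phi 58.53097677970095
```

Call:
arm_command([
  {"dp": [0,0,0],"angular": [0,0,0],"gripper": 45},
  {"dp": [0,0,0],"angular": [0,0,0],"gripper": 45},
  {"dp": [0,0,0],"angular": [0,0,0],"gripper": 45},
  {"dp": [-0.2,0,0],"angular": [0,0,0],"gripper": 45},
  {"dp": [-0.4,0,0],"angular": [0,0,0],"gripper": 45},
  {"dp": [-0.45,0,0],"angular": [0,0,0],"gripper": 45},
  {"dp": [-0.45,0,0],"angular": [0,0,0],"gripper": 45},
  {"dp": [-0.3,0,0],"angular": [0,0,0],"gripper": 45},
])

```text
clock: 63.4
position: [0.6262, -0.3002, 0.2745]
ee_rot: [0.67, 0.218, 0.676, -0.216]
contact_force: [0.6, 0.2, 0.1]
width: 0.045
```

Call:
arm_command([
  {"dp": [-0.05,0.1,-0.35],"angular": [0,0,0],"gripper": 45},
  {"dp": [-0.05,0.1,-0.35],"angular": [0,0,0],"gripper": 45},
  {"dp": [0,0.1,-0.3],"angular": [0,0,0],"gripper": 45},
  {"dp": [0,0,0],"angular": [0,0,0],"gripper": 45},
  {"dp": [0,0,0],"angular": [0,0,0],"gripper": 45},
  {"dp": [0,0,0],"angular": [0,0,0],"gripper": 45},
  {"dp": [0,0,0],"angular": [0,0,0],"gripper": 45},
  {"dp": [0,0,0],"angular": [0,0,0],"gripper": 45},
])

```text
clock: 64.4
position: [0.5512, -0.2014, 0.2928]
ee_rot: [0.674, 0.218, 0.671, -0.218]
contact_force: [0.1, 0.1, -0.2]
width: 0.0453
```

```bash
cat > vm.py <<'E'
from h import *
im=grab('wrist','w22.png'); st(); P=cloud(im); h,s,v=cv2.split(cv2.cvtColor(im['image'],cv2.COLOR_BGR2HSV))
m=((h>18)&(h<35)&(s>140)&(v>50)&(P[...,2]>.07)&(P[...,2]<.1)&(P[...,0]>.5)).astype(np.uint8)
for c in cv2.findContours(m,cv2.RETR_EXTERNAL,cv2.CHAIN_APPROX_NONE)[0]:
    if cv2.contourArea(c)>100:
        r=cv2.minAreaRect((onz(im,c[:,0],.085)[:,:2]*1000).astype(np.float32)); d=np.array(r[0])-[672,-238.3]
        print('yel',r,'opening deg',np.degrees(np.arctan2(d[1],d[0]))%360-175.8)
find(im,'terra',.05); find(im,'blue',.035)
E
python3 vm.py; python3 bm.py
```

```text
pos [ 0.5512 -0.2014  0.2927] phi -35.93 w 0.0453 F [-0.1 -0.1 -0.7] clk 64.45
yel ((628.5455932617188, -296.921875), (54.58768844604492, 15.848139762878418), 54.359928131103516) opening deg 57.65171447011613
terra px [278. 104.] c [577.8 -94.5] short 10.6 long 60.6 short-axis deg -4.1 z 0.051
terra px [300.  89.] c [604.7 -96.5] short 26.7 long 60.8 short-axis deg -4.0 z 0.051
terra px [238.  37.] c [584.1 -23.6] short 8.2 long 62.3 short-axis deg -4.0 z 0.051
terra px [262.  24.] c [610.8 -26.5] short 29.0 long 60.5 short-axis deg -4.2 z 0.051
blue px [628. 399.] c [ 735.5 -678.2] short 42.8 long 132.6 short-axis deg -40.8 z 0.035
blue px [310. 348.] c [ 426.7 -354. ] short 46.1 long 60.3 short-axis deg 85.8 z 0.035
wrist 1897
-168 -100 851 x -7.5 z 61.1 zmax 62.6
-100 -20 752 x -9.9 z 61.1 zmax 62.8
scene 437
-168 -100 105 x -7.3 z 58.5 zmax 62.7
-100 -20 73 x -9.1 z 59.2 zmax 63.6
20 100 74 x -9.3 z 58.8 zmax 63.0
100 168 96 x -7.6 z 58.2 zmax 63.6
side 268
-168 -100 49 x -8.3 z 61.3 zmax 63.7
-100 -20 47 x -11.7 z 61.2 zmax 62.8
20 100 57 x -12.2 z 61.6 zmax 63.1
100 168 82 x -10.7 z 61.2 zmax 63.3
```

View pics/w22.png

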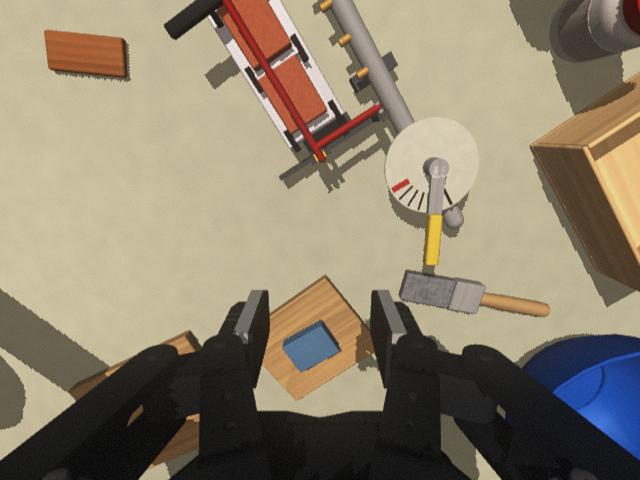

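The lever (435,215) covers the green mark (58–59° by position, edge and arc). The blue sample (310,348) is in the middle of the board, and the bail is level. I'm handing in.

```bash
python3 -c "
from h import *
st(); print(sign_off())"
```

```text
pos [ 0.551 -0.201  0.293] phi -35.91 w 0.0450 F [0.1 0.3 1.2] clk 64.6
the job is handed in; nothing more can be done
None
```

The job is done and handed in at 64.6 s. No verdict was reported. I shut the valve, laid the blue sample on the small board, and seated all four bricks in the four nests. Then I swung the bail into its catches and opened the valve to the green mark.

**Last checks:**
- **Blue sample:** about 4 mm from the board's middle, lying flat.
- **Bricks:** all four tops read at z ≈ 0.05 m (seated). Before the bail went down, all four centres were within about 4 mm of their nests. Afterwards the bail partly hid the bricks; the last view covered only the two nearest the valve.
- **Bail:** the crossbar top read 61 mm high in the wrist and side views, which is its closed height. The scene view gave 58–59 mm, a bias of about 2–3 mm that its other heights also show.
- **Valve:** 57.7° from the lever's middle in the picture and 58.6° from its edge. The arm's pose at release gave 59.0°. All are within 60 ± 6°.
- **Bystanders:** I saw none moved and no contact with any, but I did not measure them at the end.
- **Arm:** it hangs clear with the fingers open and touches nothing.

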